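Hold a valve body in the reaming fixture

ROBOT

A 6-joint arm with a two-finger parallel gripper is mounted at the origin on the work surface. World frame = base frame: x ahead of the robot, y to its left, z up, the work surface at z = 0. Lengths are in mm, angles in rad, forces in N, time in s.
With the tool pointing down it reaches from about 350 to 725 mm from the base axis. Payload 4.3 kg.
Tool frame: the origin (TCP) lies midway between the tips of the shut fingers; the grasp point (between the pads) lies pinch_z behind it (pinch_z is the distance from the TCP to the grasp point, in mm); x points along the fingers, y is the direction in which the jaws open and shut, and the axes are right-handed (so a half turn about x gives the same grasp; the last joint's range is limited). The gripper opens to 85 mm and grips with 20 to 120 N. Pads are 22 mm wide; open, the fingers measure 114 mm over their backs; the gripper's body (76 mm by 85 mm) begins 54 mm behind the grasp point. The pads swing forward as they close: fully open they stand 13 mm farther back than shut.
Start: joints at [-1.426, 0.377, 0.081, 1.274, 0, 1.46], TCP at [144.939, -556.473, 208.029] pointing down, gripper open.
Joint ranges: [-2.72, 2.72], [-0.84, 1.66], [-1.02, 1.22], [-1.77, 2.12], [-1.37, 1.28], [-3.14, 3.14]. Speed limits (rad/s): [2.57, 2.57, 3.14, 3.14, 3.14, 3.14].

INTERFACE

Orientations are given as a 3x3 rotation matrix whose columns are the frame's x, y, z axes.
In Python, from rig import * gives the robot as it stands. The module is installed in compiled form; this text tells all that it offers.
- The arm moves only by the tool arm_command, never from a script. Its argument "series" is a list of rows, each an object of numbers: "jaw": the finger opening in mm, from 0 to 85.4; "tx", "ty", "tz": the shift along the tool's x, y, z in mm; "wx", "wy", "wz": the turn, a rotation vector about the tool's x, y, z in rad. A call has 1 to 8 rows; each row is the pose to reach, as a shift and turn from the pose commanded when the call began, along the tool's axes at that moment; what a row does not reach only later rows make up. A row lasts 1/12 s, in which the tool goes at most 41.7 mm and 7.16 degrees, less where a joint would pass 70% of its speed; a pose out of reach is approached as far as the arm can. A call with a gripper value outside its range is refused whole. The fingers move at their own pace and stop on an object; "newtons" is the grip in N (left out, the last holds). Time passes only in rows, so rows that repeat a pose let the fingers close. It gives the time, the measured TCP pose, the force and the opening at its end, in the units of the state.
- get_state(): the state, without advancing time (a new reading comes with each control period).
- read_camera(name): name is "side" or "top"; returns (picture, depth): 480x640x3 uint8, red, green, blue; 480x640 float32, mm along the optical axis (not along the pixel's ray), 0 where there is no reading.
- calibration(name): a dict with "intrinsics" (3x3 intrinsics, pixels), "extrinsics" (4x4, takes a point from world to camera coordinates). Camera axes: x right, y down, z forward; pixel columns grow to the right and rows downward; lengths in mm; the calibration is good to about 2 mm. A picture is of the moment at which its call begins. calibration takes no time and is no camera call.
- sign_off(): hands the job in, once; it reports no verdict.
The state is a dict: "time_s": time; "q": joint angles; "joint_vel": joint speeds; "joint_torque": joint torques, N m; "eef_pos": TCP position; "tcp_rot": TCP orientation; "contact_force": force on the tool from outside, world axes, zero at the start; "moment": the same for the moment, N m; "width": finger opening in mm.
Only numpy, scipy, OpenCV 4.12 (cv2) and the standard library are available. Lean on these libraries where they do the work, as an engineer would, in place of code of your own. Each camera call takes 0.05 s, during which the arm holds its last target.

TASK

Get the bronze valve body ready for its end port to be reamed: first slide the fixture's depth stop along the fence until its working face is level with the line scribed across fence and bed, then lay the valve body flat on the bed between stop and reamer, lengthwise along the fence and butted against the stop. Press it down on the bed and back against the fence with one firm diagonal push and finish while still holding it there; keep clear of the reamer, and leave the seals, the wiper ring and the nut where they lie.

Things in the scene. Friction and masses are not known exactly. Their poses are not given: they have to be found in the camera images.
- jig: Reaming fixture fixed to the bench (position and turn differ each time). Dark sub-plate 108 x 500 x 8 mm. Origin on the bench level, below the fence's working face and the scribed line. Its x axis points away from the robot, square to the fence; y runs left along the fence; z up. All fixture parts share these axes.
- line (a point): The scribed setting line (2 mm wide, dark, running along the fixture's x across the bed and over the top of the fence, square to it; the short marks on the fence top are only a scale). This point: where the line meets the foot of the fence's working face, at bed height, 20 mm above the bench. Its axes are the fixture's.
- bed: Aluminium bed of the fixture, its flat top 20 mm above the bench, 65 mm deep in front of the fence (fixture x -65 to 0 mm, y -85 to 150 mm). The working faces of bed, fence and stop are ground and lightly oiled: the valve body slides easily on them (friction about 0.2). Origin and axes those of the fixture.
- fence: Aluminium fence along the far side of the bed: working face at fixture x = 0 looking to the robot, 25 mm thick, y -85 to 150 mm, top 30 mm above the bed (50 mm above the bench). Origin and axes those of the fixture. A firm hold is about 10 N down plus 10 N back into the fence, kept up.
- stop (a joint): Depth stop sliding along the fence, m: 0 with its working face 85 mm left of the line (fixture y = +85 mm), growing as it slides right (fixture -y) towards the reamer; 0.085 with the face on the line; end of travel 0.125. It starts between 0 and 0.045, slides stiffly (about 10 N, more if moved fast) and stays where it is left. Butting the valve against it with more than 10 N would push it off the line.
- stop_face (a point): Point on the stop's working face (its right-hand side, square to the fence, looking along fixture -y to the reamer), at bed height at the fence's face. The stop is a dark steel saddle 25 mm wide along the fence, straddling it, with a block reaching 32 mm out from the fence over the bed, from 1 mm above the bed upwards; saddle top 58.5 mm above the bench. Its axes are the fixture's.
- stop_lug (a point): Centre of the upright finger lug on top of the stop, by which it is slid: 14 mm thick along the fence, 26 mm wide across it, 30 mm tall, from 58.5 to 88.5 mm above the bench; it stands over the fence's working face, 12.5 mm left of the stop's working face.
- valve_knob (a point): Centre of the round steel adjusting knob on top of the bronze valve, diameter 22 mm, 24 mm tall, over the middle of the block, 54 mm above the block's underside; it is a good grip from above. Below it a bronze bonnet of diameter 28 mm, 6 mm high, rises from the block's top.
- valve_mid (a point): Centre of the bronze valve body's rectangular block: 80 mm long (its y), 36 mm wide (its x), 36 mm high (z); with bonnet and knob 66 mm high; about 0.55 kg. A port opens in the middle of each end; both ends are alike. It starts loose on the bench, left of the fixture.
- reamer: Fixed air-feed reaming unit at the right of the fixture, its axis along the fence, 18 mm in front of the fence and 18 mm above the bed. A reamer 9 mm thick whose tip stands 105 mm to the right of the line, then the collet, and a grey round housing of diameter 48 mm from 176 to 326 mm right of the line, top 62 mm above the bench, with its clamp block (top 67 mm) and air fitting (top 82 mm). It does not run here. Origin and axes those of the fixture.
- rod_seal_a: Red rod seal ring, outside diameter 42 mm, 8 mm thick, lying on the bench; leave alone. Origin at the centre of its underside.
- rod_seal_b: A second such red rod seal; leave alone. Origin at the centre of its underside.
- wiper_ring: Blue wiper ring, outside diameter 52 mm, 7 mm thick, lying on the bench; leave alone. Origin at the centre of its underside.
- tie_rod_nut: Zinc-plated hexagon nut, 24 mm across flats, 12 mm high, lying on the bench; leave alone. Origin at the centre of its underside.
Things that resemble listed ones, but are neither listed nor needed, are in the scene too. Of the things like the part that bears valve_knob, leave any that is black or red; of the rest the smaller one is meant.

How it is judged (in metres and radians):
On the way, in this order (a step that is already met when the one before it is completed fails the run):
1. the depth stop is set with its working face on the scribed line, before the valve body is brought to the fixture (y of stop_face in the frame of line between -0.004 and 0.004 m and horizontal distance between valve_mid and line above 0.12 m), for 0.3 s.
2. the valve body lies flat on the bed along the fence, butted against the stop (y of valve_mid in the frame of stop_face between -0.0425 and -0.037 m and x of valve_mid in the frame of line between -0.0205 and -0.015 m and z of valve_mid in the frame of line between 0.0155 and 0.0205 m and angle between the y axis of valve_mid and the y axis of line, either way round below 0.05 rad), for 0.2 s.
At the end, for the whole second after the job is handed in: For the last second: stop face within 4 mm of the line; valve body within 2.5 mm of stop, fence and bed, square and level within 3 degrees, at rest, held by the fingers' push with over 3 N on the fence and over 10 N on the bed (weight about 5.5 N included) (all of step 2 and y of stop_face in the frame of line between -0.004 and 0.004 m and angle between valve_mid's own z axis and vertical below 0.05 rad and contact force between valve and fence above 3 N and contact force between valve and bed above 10 N and contact force between the fingers and valve above 3 N and linear speed of valve below 0.01 m/s); the arm keeps its last pose, push and grip.
It fails at once if the valve body, the gripper or the arm runs into the reaming unit (contact force between any of valve, the fingers, the arm and reamer above 2 N).
It fails at once if a seal, the wiper ring or the nut is disturbed (distance of any of rod_seal_a, rod_seal_b, wiper_ring, tie_rod_nut from where it was at the start of the episode above 0.02 m).
It also fails if it takes over 67 s, if anything falls off the work surface, if the arm or the gripper's body presses on something with over 40 N, if the wrist force passes 120 N, or if a joint passes its speed limit or range.

## Working session

There is one attempt and no reset: what is moved stays moved. The work goes in short steps, Python scripts to look and compute and a tool call to move; the robot and the scene stay as the last step left them, time stands still between calls to the robot, and variables do not carry over. Pictures are saved under pics/ and viewed, and the job is handed in when it is done.

Besides the shell and the picture viewer there is one more tool, called as a command line: name --argument value ..., lists and objects as JSON in quotes. arm_command: Moves the arm, as the interface text tells. Its arguments: {"type":"object","properties":{"series":{"type":"array","items":{"type":"object","properties":{"jaw":{"type":"number"},"tx":{"type":"number"},"ty":{"type":"number"},"tz":{"type":"number"},"wx":{"type":"number"},"wy":{"type":"number"},"wz":{"type":"number"}}}},"newtons":{"type":"number"}},"required":["series"]}

```bash
mkdir -p pics; cat > h.py <<'E'
from rig import *
import numpy as np, cv2
def grab(n,name):
    p,d=read_camera(n); cv2.imwrite(f'pics/{name}.png',cv2.cvtColor(p,cv2.COLOR_RGB2BGR)); np.savez(f'pics/{name}.npz',p=p,d=d); return p,d
def ray(n,u,v):
    c=calibration(n);K=np.array(c['intrinsics']);T=np.array(c['extrinsics']);R=T[:3,:3];t=T[:3,3]
    return -R.T@t, R.T@np.linalg.solve(K,np.array([u,v,1.]))
def onz(n,u,v,z):
    o,d=ray(n,u,v); return o+d*(z-o[2])/d[2]
def dep(n,u,v,D):
    o,d=ray(n,u,v); return o+d*D
def cloud(n,d):
    v,u=np.mgrid[:480,:640]; c=calibration(n);K=np.array(c['intrinsics']);T=np.array(c['extrinsics'])
    r=np.linalg.solve(K,np.stack([u,v,np.ones_like(u)]).reshape(3,-1).astype(float))*d.reshape(-1)
    return (T[:3,:3].T@(r-T[:3,3:])).T.reshape(480,640,3)
def proj(n,P):
    c=calibration(n);K=np.array(c['intrinsics']);T=np.array(c['extrinsics'])
    q=K@(T[:3,:3]@np.array(P,float)+T[:3,3]); return q[:2]/q[2]
E
python3 - <<'E'
from h import *
np.set_printoptions(precision=3,suppress=True)
for n in('side','top'):
    c=calibration(n);print(n,c); grab(n,n+'0')
print(get_state())
E
```

```text
side {'intrinsics': array([[533.166,   0.   , 325.45 ],
       [  0.   , 533.166, 243.253],
       [  0.   ,   0.   ,   1.   ]]), 'extrinsics': array([[   0.972,   -0.235,   -0.002, -548.562],
       [  -0.178,   -0.731,   -0.659,  257.444],
       [   0.153,    0.641,   -0.752,  795.731],
       [   0.   ,    0.   ,    0.   ,    1.   ]])}
top {'intrinsics': array([[520.756,   0.   , 318.421],
       [  0.   , 520.756, 240.088],
       [  0.   ,   0.   ,   1.   ]]), 'extrinsics': array([[  0.025,  -1.   ,   0.016, 127.749],
       [ -0.984,  -0.027,  -0.174, 591.847],
       [  0.174,  -0.011,  -0.985, 992.859],
       [  0.   ,   0.   ,   0.   ,   1.   ]])}
{'time_s': 0.1, 'q': array([-1.426,  0.378,  0.08 ,  1.274, -0.   ,  1.46 ]), 'joint_vel': array([ 0.   , -0.003,  0.003, -0.001,  0.001,  0.   ]), 'joint_torque': array([  0.001, -46.469,  27.058,   0.012,  -0.   ,  -0.   ]), 'eef_pos': array([ 144.818, -555.797,  207.144]), 'tcp_rot': array([[-0.   ,  0.252, -0.968],
       [ 0.002, -0.968, -0.252],
       [-1.   , -0.002, -0.   ]]), 'contact_force': array([-0.302,  0.092, -0.759]), 'moment': array([0.046, 0.032, 0.003]), 'width': 85.3558095252168}
```

View pics/side0.png

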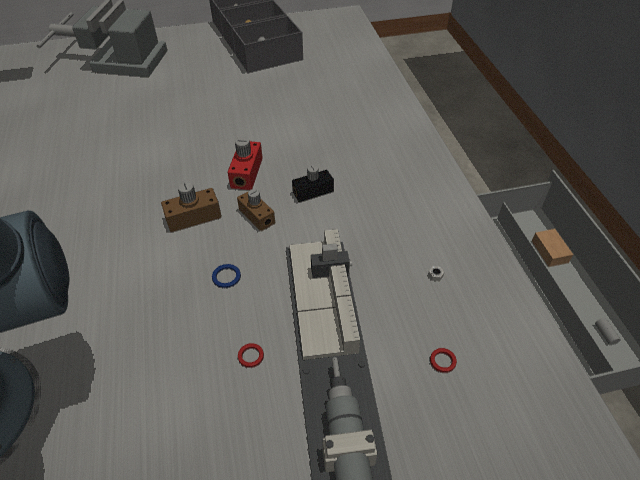

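View pics/top0.png

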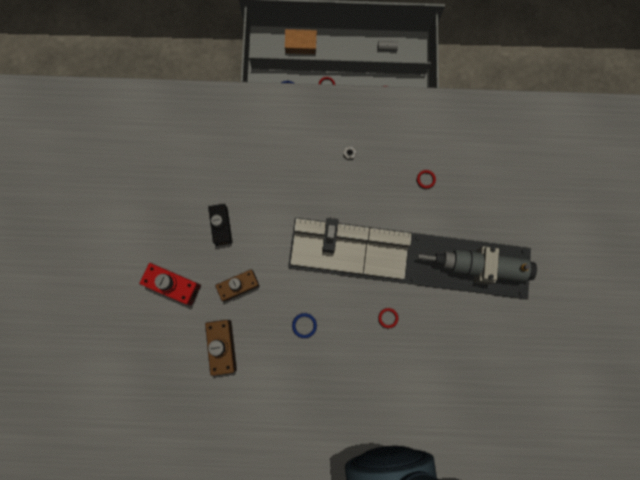

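The things that could be taken for the valve, by pixel:

| Candidate | Side view | Top view |
|---|---|---|
| Black | (313,185) | (220,225) |
| Red | (245,165) | (170,284) |
| Large bronze | (190,208) | (220,347) |
| Small bronze | (256,209) | (237,285) |

The description rules out the black and red ones, and of the rest the smaller is meant, so I choose the small bronze. I'll check that choice in a crop.

```bash
python3 - <<'E'
from h import *
t=cv2.imread('pics/top0.png');s=cv2.imread('pics/side0.png')
g=lambda im:np.clip(im.astype(float)*1.6,0,255).astype('uint8')
a=cv2.resize(g(t[195:305,280:420]),None,fx=5.7,fy=5.4,interpolation=cv2.INTER_CUBIC);cv2.imwrite('pics/c1.png',a)
b=cv2.resize(g(s[180:360,220:400]),None,fx=3.3,fy=3.3,interpolation=cv2.INTER_CUBIC);cv2.imwrite('pics/c2.png',b)
c=cv2.resize(g(t[255:385,190:280]),None,fx=4.4,fy=4.4,interpolation=cv2.INTER_CUBIC);cv2.imwrite('pics/c3.png',c)
np.set_printoptions(precision=1,suppress=True)
for n in('top','side'):
    f=np.load(f'pics/{n}0.npz');P=cloud(n,f['d']);hs=cv2.cvtColor(f['p'],cv2.COLOR_RGB2HSV)
    z=P[...,2]; 
    m=((hs[...,0]>5)&(hs[...,0]<22)&(hs[...,1]>100)).astype('uint8')
    k,l,st,ce=cv2.connectedComponentsWithStats(m)
    for i in range(1,k):
        if st[i,4]>60:
            mm=l==i
            for h in ((28,60),):
                q=P[mm&(z>30)]
                if len(q)>10:
                    r=cv2.minAreaRect(q[:,:2].astype('float32'));print(n,ce[i],st[i,4],np.median(q[:,2]),r)
    for uv in ([(236,285),(220,347),(330,225),(330,240),(290+60,255),(350,230)] if n=='top' else [(255,196),(188,190)]):
        print(n,uv,P[uv[1],uv[0]])
E
```

```text
top [237.2 285.5] 588 35.78638907259226 ((475.0848388671875, 242.51406860351562), (208.7267303466797, 75.52645111083984), 71.7462387084961)
top [220.7 347.3] 1083 46.07787019769923 ((386.2043151855469, 253.8777618408203), (101.54901123046875, 201.3178253173828), 9.654226303100586)
top (236, 285) [492.8 301.4  64.4]
top (220, 347) [374.7 322.5  82.5]
top (330, 225) [612.  122.1  88.4]
top (330, 240) [586.3 120.7  66.6]
top (350, 255) [564.5  77.3  19.3]
top (350, 230) [610.2  80.5  53.1]
side [522.7 122. ] 5620 766.9233523219497 ((457.0992126464844, -450.85980224609375), (0.0, 0.0), 0.0)
side [191.3 209.9] 1474 46.777878548648246 ((427.8456726074219, -46.722259521484375), (101.90511322021484, 808.2706909179688), 8.284586906433105)
side [256.1 211.6] 659 36.84574392084514 ((492.54486083984375, -56.126617431640625), (790.1001586914062, 63.43986511230469), 89.45944213867188)
side (255, 196) [498.  294.1  66.3]
side (188, 190) [377.8 320.2  84.7]
```

View pics/c1.png

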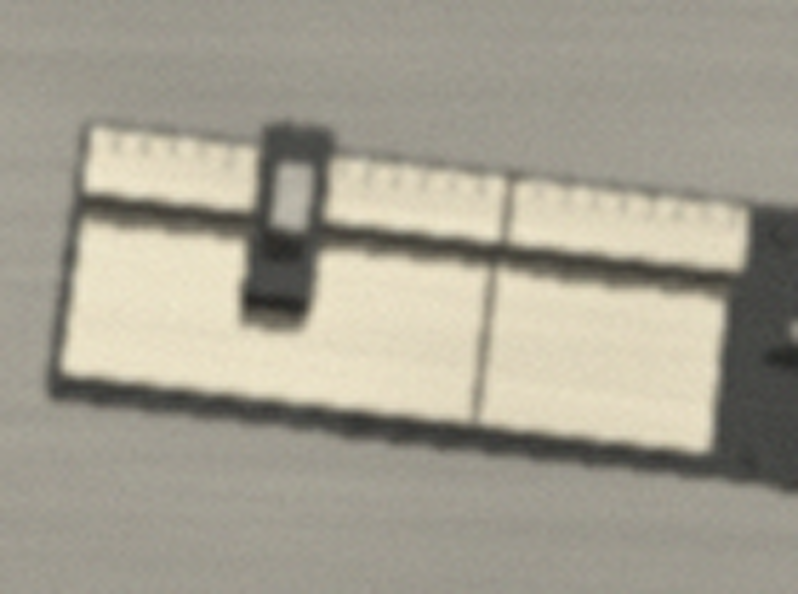

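View pics/c2.png

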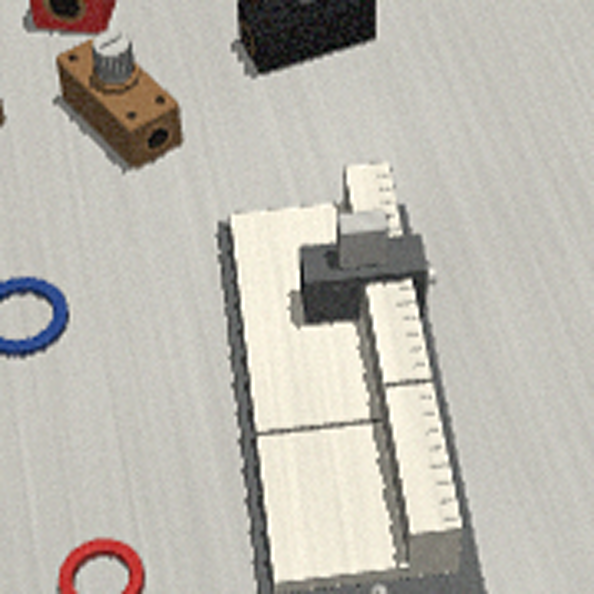

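View pics/c3.png

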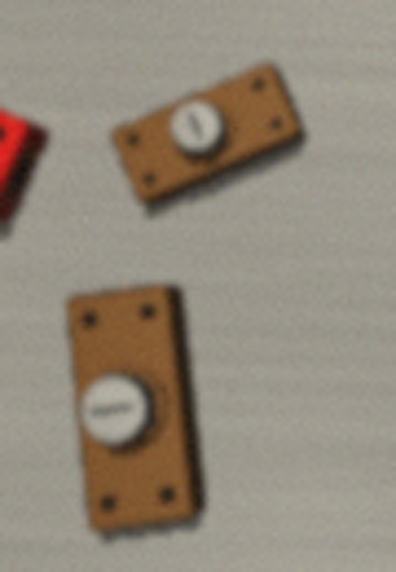

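The crops show the small bronze valve with its knob near top pixel (235,284). They also show the stop with its lug near (331,229), and the scribed line from (369,228) to (364,272). Next I measure these properly.

```bash
cat > m.py <<'E'
from h import *
np.set_printoptions(precision=1,suppress=True)
def rp(n,m,z):
    v,u=np.nonzero(m); c=calibration(n);K=np.array(c['intrinsics']);T=np.array(c['extrinsics']);R=T[:3,:3];o=-R.T@T[:3,3]
    d=(R.T@np.linalg.solve(K,np.stack([u,v,np.ones(len(u))]).astype(float))).T
    return o+d*((z-o[2])/d[:,2])[:,None]
def big(m):
    k,l,st,ce=cv2.connectedComponentsWithStats(m.astype('uint8')); i=1+np.argmax(st[1:,4]); return l==i
E
python3 - <<'E'
from m import *
for n,nm in(('top','top0'),('side','side0')):
    f=np.load(f'pics/{nm}.npz');p=f['p'];P=cloud(n,f['d']);z=P[...,2];hs=cv2.cvtColor(p,cv2.COLOR_RGB2HSV)
    reg=(P[...,0]>450)&(P[...,0]<680)&(P[...,1]>-60)&(P[...,1]<230)
    for lo,hi in((15,25),(45,56),(56,63),(64,72),(82,95)):
        q=reg&(z>lo)&(z<hi)&(f['d']>0); print(n,lo,q.sum(),np.median(z[q]), np.median(P[q],0))
    V=hs[...,2].astype(int); cream=reg&(V>(V[reg].max()*0.72)); print('V',V[reg].max(),np.percentile(V[reg],[10,50,90]))
    for zc in (20,50):
        m=cream&(abs(z-zc)<7); m=cv2.morphologyEx(m.astype('uint8'),cv2.MORPH_OPEN,np.ones((3,3)))
        q=rp(n,m>0,zc); r=cv2.minAreaRect(q[:,:2].astype('float32'));print(n,zc,len(q),r); print(cv2.boxPoints(r))
    # valve
    m=big((hs[...,0]>5)&(hs[...,0]<22)&(hs[...,1]>100)&(abs(P[...,0]-480)<70)&(abs(P[...,1]-290)<70)&(f['d']>0))
    mt=m&(z>31)&(z<41); q=rp(n,mt,36); r=cv2.minAreaRect(q[:,:2].astype('float32')); print('valve top',np.median(z[mt]),r); print(cv2.boxPoints(r))
    k=(abs(P[...,0]-480)<60)&(abs(P[...,1]-290)<60)&(z>60)&(z<72); k=big(k); q=rp(n,k,66);print('knob',k.sum(),np.median(z[k]),cv2.minEnclosingCircle(q[:,:2].astype('float32')),q.mean(0))
    k=reg&(z>80)&(z<95);k=big(k); q=rp(n,k,88.5);r=cv2.minAreaRect(q[:,:2].astype('float32'));print('lug',k.sum(),np.median(z[k]),r)
    k=reg&(z>54.5)&(z<63)&~cream; k=big(k); q=rp(n,k,58.5);r=cv2.minAreaRect(q[:,:2].astype('float32'));print('saddle',k.sum(),np.median(z[k]),r,cv2.boxPoints(r))
E
```

```text
top 15 3408 19.73751713445389 [561.   73.1  19.7]
top 45 1339 49.89561416702047 [606.2  66.   49.9]
top 56 255 58.57469685365104 [595.8 121.3  58.6]
top 64 7 66.64951554888724 [586.7 120.7  66.6]
top 82 97 87.83086128272994 [598.5 120.1  87.8]
V 149 [ 66. 100. 143.]
top 20 2966 ((561.2998657226562, 79.83026123046875), (233.89796447753906, 60.055110931396484), 84.37736511230469)
[[520.  -33.6]
 [579.7 -39.5]
 [602.6 193.3]
 [542.9 199.2]]
top 50 1155 ((607.685302734375, 75.07655334472656), (233.83351135253906, 23.986833572387695), 84.1156005859375)
[[583.8 -40. ]
 [607.6 -42.5]
 [631.6 190.1]
 [607.7 192.6]]
valve top 35.695426237927386 ((495.3875427246094, 304.1242980957031), (35.63736343383789, 78.61043548583984), 25.4797306060791)
[[462.4 331.9]
 [496.2 261. ]
 [528.4 276.3]
 [494.6 347.3]]
knob 105 65.52061321171148 ((495.32269287109375, 304.7535705566406), 11.406964302062988) [495.5 304.8  66. ]
lug 97 87.83086128272994 ((598.599609375, 120.25920104980469), (13.92351245880127, 26.202268600463867), 84.13330078125)
saddle 285 58.3375031611031 ((599.3468627929688, 120.2140884399414)
[... 658 characters left out ...]
33), 84.13121032714844)
[[584.  -41.2]
 [608.  -43.7]
 [632.  189.8]
 [608.  192.3]]
valve top 36.69009051924377 ((495.5404052734375, 300.0902099609375), (37.16261672973633, 84.54692840576172), 27.165565490722656)
[[459.7 329.2]
 [498.3 254. ]
 [531.4 271. ]
 [492.8 346.2]]
knob 96 66.33831320618289 ((495.1627502441406, 300.83538818359375), 14.13336181640625) [495.8 301.3  66. ]
lug 139 88.40285879340472 ((599.2269897460938, 114.83061218261719), (19.92229461669922, 25.228164672851562), 76.67708587646484)
saddle 368 58.891954615592354 ((600.1763916015625, 116.8845443725586), (29.11820411682129, 64.98182678222656), 84.32339477539062) [[566.4 105.6]
 [631.1  99.2]
 [633.9 128.2]
 [569.3 134.6]]
```

```bash
cat >> m.py <<'E'
def go(P,yaw=None,fx=None):
    s=get_state();R=np.array(s['tcp_rot']);p=np.array(s['eef_pos'])
    d=R.T@(np.array(P,float)-p); print('t',s['time_s'],'pos',p,'F',np.array(s['contact_force']),'w',s['width'],'q',np.round(s['q'],2)); print('shift',d)
    if yaw is not None:
        from scipy.spatial.transform import Rotation as Q
        T=np.array([[0,np.cos(yaw),np.sin(yaw)],[0,np.sin(yaw),-np.cos(yaw)],[-1,0,0]])
        print('turn',np.round(Q.from_matrix(R.T@T).as_rotvec(),3))
E
python3 - <<'E'
from m import *
import rig
print([k for k in dir(rig) if not k.startswith('_')], getattr(rig,'pinch_z',None))
yf=np.array([.1025,.9947]);xf=np.array([.9947,-.1025])
# line px in c1
for (u,v,z) in((510,180,50),(502,240,50),(497,265,20),(478,420,20)):
    print(onz('top',280+(u+.5)/5.7-.5,195+(v+.5)/5.4-.5,z))
for (u,v,z) in((430,380,50),(388,386,50),(380,420,20),(258,434,20)):
    print(onz('side',220+(u+.5)/3.3-.5,180+(v+.5)/3.3-.5,z))
O=np.array([592.6,43.9])
for q in ((598.6,120.26),(599.35,120.2)): d=np.array(q)-O; print('stop ctr fix',d@xf,d@yf)
go([598.4,119.9,180],1.468)
E
```

```text
['Unreachable', 'calibration', 'get_state', 'pinch_z', 'read_camera', 'sign_off'] 18.700000000000003
[616.2  41.8  50. ]
[593.3  44.5  50. ]
[589.  43.  20.]
[529.3  49.3  20. ]
[615.9  41.2  50. ]
[594.6  42.6  50. ]
[591.1  43.6  20. ]
[528.8  49.9  20. ]
stop ctr fix -1.8587000000000005 76.57029200000001
stop ctr fix -1.1065250000000009 76.58748500000002
t 0.1 pos [ 144.8 -555.8  207.1] F [-0.3  0.1 -0.8] w 85.3558095252168 q [-1.4  0.4  0.1  1.3 -0.   1.5]
shift [  28.3 -539.5 -609.2]
turn [-2.8 -0.   0. ]
```

arm_command --series '[{"tx":1,"ty":-22,"tz":-25,"wx":-0.116,"jaw":50},{"tx":2,"ty":-45,"tz":-51,"wx":-0.232,"jaw":50},{"tx":3,"ty":-67,"tz":-76,"wx":-0.348,"jaw":50},{"tx":4,"ty":-90,"tz":-102,"wx":-0.464,"jaw":50},{"tx":5,"ty":-112,"tz":-127,"wx":-0.58,"jaw":50},{"tx":6,"ty":-135,"tz":-152,"wx":-0.696,"jaw":50},{"tx":7,"ty":-157,"tz":-178,"wx":-0.812,"jaw":50},{"tx":8,"ty":-180,"tz":-203,"wx":-0.93,"jaw":50}]'

```text
invalid input at $.series[0]: expected keys jaw, tx, ty, tz, wx, wy, wz
```

```bash
python3 -c "
from m import *
go([598.4,119.9,180],1.468)"
```

```text
t 0.1 pos [ 144.8 -555.8  207.1] F [-0.3  0.1 -0.8] w 85.3558095252168 q [-1.4  0.4  0.1  1.3 -0.   1.5]
shift [  28.3 -539.5 -609.2]
turn [-2.8 -0.   0. ]
```

All keys are needed in every row.

arm_command --series '[{"jaw":50,"tx":1,"ty":-22,"tz":-25,"wx":-0.116,"wy":0,"wz":0},{"jaw":50,"tx":2,"ty":-45,"tz":-51,"wx":-0.232,"wy":0,"wz":0},{"jaw":50,"tx":3,"ty":-67,"tz":-76,"wx":-0.348,"wy":0,"wz":0},{"jaw":50,"tx":4,"ty":-90,"tz":-102,"wx":-0.464,"wy":0,"wz":0},{"jaw":50,"tx":5,"ty":-112,"tz":-127,"wx":-0.58,"wy":0,"wz":0},{"jaw":50,"tx":6,"ty":-135,"tz":-152,"wx":-0.696,"wy":0,"wz":0},{"jaw":50,"tx":7,"ty":-157,"tz":-178,"wx":-0.812,"wy":0,"wz":0},{"jaw":50,"tx":8,"ty":-180,"tz":-203,"wx":-0.93,"wy":0,"wz":0}]' --newtons 60

```text
time_s: 0.77
eef_pos: [296.5, -329.4, 199.6]
tcp_rot: [[-0.0, 0.928, -0.371], [0.0, -0.371, -0.928], [-1.0, -0.0, -0.0]]
contact_force: [0.6, -0.5, 0.2]
width: 49.8
```

```bash
python3 -c "
from m import *
go([598.4,119.9,180],1.468)"
```

```text
t 0.7667 pos [ 296.5 -329.4  199.6] F [ 0.6 -0.5  0.2] w 49.842220972110454 q [-1.   0.1 -0.3  1.2  0.   1. ]
shift [  19.8  113.4 -529.3]
turn [-1.8 -0.  -0. ]
```

arm_command --series '[{"jaw":50,"tx":1,"ty":7,"tz":-33,"wx":-0.116,"wy":0,"wz":0},{"jaw":50,"tx":2,"ty":14,"tz":-66,"wx":-0.232,"wy":0,"wz":0},{"jaw":50,"tx":3,"ty":21,"tz":-99,"wx":-0.348,"wy":0,"wz":0},{"jaw":50,"tx":4,"ty":28,"tz":-132,"wx":-0.464,"wy":0,"wz":0},{"jaw":50,"tx":5,"ty":35,"tz":-165,"wx":-0.58,"wy":0,"wz":0},{"jaw":50,"tx":6,"ty":42,"tz":-198,"wx":-0.696,"wy":0,"wz":0},{"jaw":50,"tx":7,"ty":49,"tz":-231,"wx":-0.812,"wy":0,"wz":0},{"jaw":50,"tx":8,"ty":57,"tz":-265,"wx":-0.93,"wy":0,"wz":0}]' --newtons 60

```text
time_s: 1.43
eef_pos: [448.8, -105.4, 191.7]
tcp_rot: [[-0.001, 0.853, 0.522], [-0.0, 0.522, -0.853], [-1.0, -0.001, -0.0]]
contact_force: [-0.2, -0.7, 0.5]
width: 50.0
```

```bash
python3 -c "
from m import *
go([598.4,119.9,180],1.468)"
```

```text
t 1.4333 pos [ 448.8 -105.4  191.7] F [-0.2 -0.7  0.5] w 50.041310759895374 q [-0.4  0.1 -0.3  1.2 -0.   0.7]
shift [  11.6  245.3 -114. ]
turn [-0.9 -0.   0. ]
```

arm_command --series '[{"jaw":50,"tx":2,"ty":31,"tz":-14,"wx":-0.116,"wy":0,"wz":0},{"jaw":50,"tx":3,"ty":62,"tz":-28,"wx":-0.232,"wy":0,"wz":0},{"jaw":50,"tx":5,"ty":93,"tz":-42,"wx":-0.348,"wy":0,"wz":0},{"jaw":50,"tx":6,"ty":124,"tz":-57,"wx":-0.464,"wy":0,"wz":0},{"jaw":50,"tx":8,"ty":155,"tz":-71,"wx":-0.58,"wy":0,"wz":0},{"jaw":50,"tx":9,"ty":186,"tz":-85,"wx":-0.696,"wy":0,"wz":0},{"jaw":50,"tx":11,"ty":217,"tz":-100,"wx":-0.812,"wy":0,"wz":0},{"jaw":50,"tx":12,"ty":245.3,"tz":-114,"wx":-0.923,"wy":0,"wz":0}]' --newtons 60

```text
time_s: 2.1
eef_pos: [599.9, 119.3, 179.1]
tcp_rot: [[-0.001, 0.097, 0.995], [-0.0, 0.995, -0.097], [-1.0, -0.0, -0.001]]
contact_force: [0.6, -0.8, -0.0]
width: 50.0
```

```bash
python3 -c "
from m import *
go([598.4,119.9,63],1.468)"
```

```text
t 2.1 pos [599.9 119.3 179.1] F [ 0.6 -0.8 -0. ] w 50.00681861679745 q [0.1 0.5 0.1 1.2 0.  0.2]
shift [116.1   0.5  -1.4]
turn [ 0. -0.  0.]
```

arm_command --series '[{"jaw":40,"tx":25,"ty":0.3,"tz":-1.5,"wx":-0.005,"wy":0,"wz":0},{"jaw":40,"tx":50,"ty":0.3,"tz":-1.5,"wx":-0.005,"wy":0,"wz":0},{"jaw":40,"tx":75,"ty":0.3,"tz":-1.5,"wx":-0.005,"wy":0,"wz":0},{"jaw":40,"tx":95,"ty":0.3,"tz":-1.5,"wx":-0.005,"wy":0,"wz":0},{"jaw":40,"tx":108,"ty":0.3,"tz":-1.5,"wx":-0.005,"wy":0,"wz":0},{"jaw":40,"tx":115,"ty":0.3,"tz":-1.5,"wx":-0.005,"wy":0,"wz":0},{"jaw":40,"tx":115,"ty":0.3,"tz":-1.5,"wx":-0.005,"wy":0,"wz":0}]' --newtons 60

```text
time_s: 2.68
eef_pos: [596.1, 117.7, 62.7]
tcp_rot: [[-0.004, 0.099, 0.995], [-0.001, 0.995, -0.099], [-1.0, -0.001, -0.004]]
contact_force: [-0.0, -0.1, -0.6]
width: 40.2
```

```bash
python3 -c "
from m import *
go([598.4,119.9,63],1.468); grab('side','s1')"
```

```text
t 2.6833 pos [596.1 117.7  62.7] F [-0.  -0.1 -0.6] w 40.20587788438769 q [ 0.1  0.5 -0.1  1.  -0.   0.2]
shift [-0.3  2.5  2.1]
turn [ 0. -0.  0.]
```

View pics/s1.png

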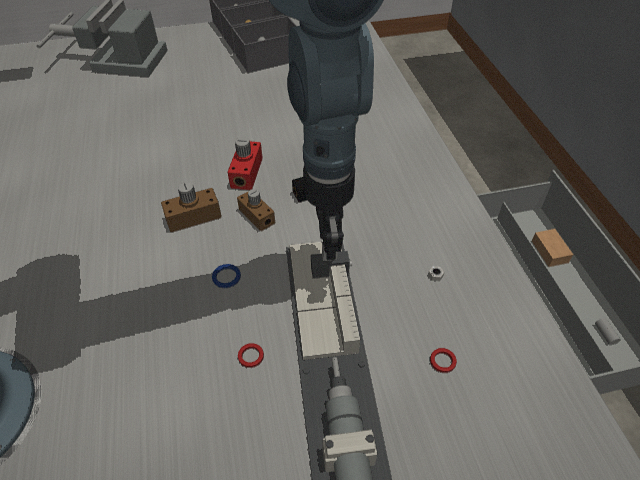

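The gripper is straddling the lug at side pixel (333,250). Now I centre it and close.

arm_command --series '[{"jaw":40,"tx":0,"ty":2,"tz":2,"wx":0,"wy":0,"wz":0},{"jaw":8,"tx":0,"ty":2,"tz":2,"wx":0,"wy":0,"wz":0},{"jaw":8,"tx":0,"ty":2,"tz":2,"wx":0,"wy":0,"wz":0},{"jaw":8,"tx":0,"ty":2,"tz":2,"wx":0,"wy":0,"wz":0},{"jaw":8,"tx":0,"ty":2,"tz":2,"wx":0,"wy":0,"wz":0},{"jaw":8,"tx":0,"ty":2,"tz":2,"wx":0,"wy":0,"wz":0},{"jaw":8,"tx":0,"ty":2,"tz":2,"wx":0,"wy":0,"wz":0}]' --newtons 60

```text
time_s: 3.32
eef_pos: [600.6, 119.7, 65.5]
tcp_rot: [[0.001, 0.099, 0.995], [0.0, 0.995, -0.099], [-1.0, 0.0, 0.001]]
contact_force: [0.3, -0.3, 3.7]
width: 7.9
```

```bash
python3 -c "
from m import *
go([598.4,119.9,63],1.468)"
```

```text
t 3.3167 pos [600.6 119.7  65.5] F [ 0.3 -0.3  3.7] w 7.9397128291787356 q [ 0.1  0.5 -0.1  1.  -0.   0.2]
shift [ 2.5  0.  -2.2]
turn [ 0.  0. -0.]
```

```bash
python3 -c "
from m import *
p,d=grab('side','s2');q,e=grab('top','t2')
a=cv2.resize(p[170:330,250:410],None,fx=3.7,fy=3.7)
b=cv2.resize(q[170:330,270:430],None,fx=3.7,fy=3.7)
cv2.imwrite('pics/s2c.png',cv2.cvtColor(a,4));cv2.imwrite('pics/t2c.png',cv2.cvtColor(b,4))"
```

```text
(no output)
```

View pics/s2c.png

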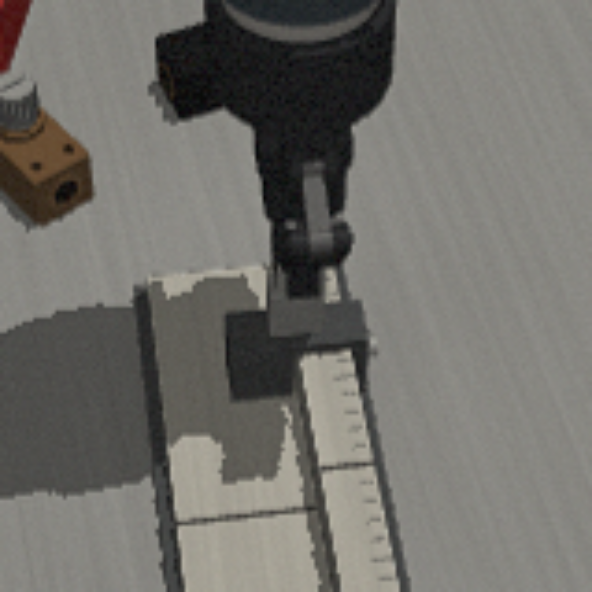

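View pics/t2c.png

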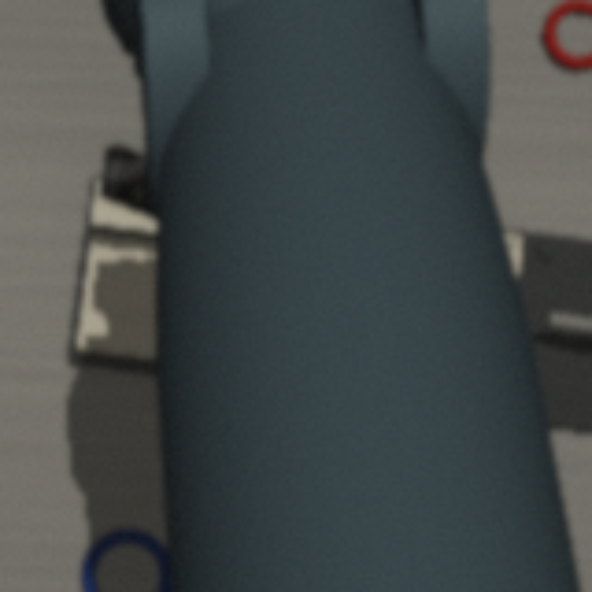

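```bash
python3 -c "
from m import *
O=np.array([592.6,43.9]);yf=np.array([.1025,.9947]);xf=np.array([.9947,-.1025])
for nm in ('side0','s1','s2'):
    f=np.load('pics/%s.npz'%nm);P=cloud('side',f['d'])
    print(nm)
    for v in range(228,272,3):
        print(v,' '.join('%4d,%4d,%3d'%((P[v,u,:2]-O)@xf,(P[v,u,:2]-O)@yf,P[v,u,2]) for u in range(318,350,4)))
"
```

```text
side0
228   -4, 202,  0    2, 200,  1   10, 198,  1   18, 198,  0   26, 196,  1   33, 193,  3   41, 194,  1   49, 191,  3
231   -6, 191,  3    1, 193,  0    3, 144, 51   10, 145, 50   17, 143, 51   33, 190, -2   40, 187,  0   48, 188, -2
234   -6, 185,  1    0, 184,  0    2, 138, 50    9, 137, 51   16, 136, 50   24, 136, 49   39, 179,  0   46, 178,  0
237   -7, 178,  0    0, 176,  1    1, 132, 49    8, 130, 50   15, 125, 54   22, 128, 50   38, 172,  0   45, 170,  1
240   -8, 171,  0   -1, 170, -1    0, 123, 51    7, 122, 50   14, 122, 50   22, 122, 48   36, 163,  1   44, 162,  1
243  -11, 145, 20   -4, 144, 19    0, 118, 49    6, 117, 49   13, 114, 51   20, 114, 50   34, 148, 10   43, 154,  1
246  -12, 139, 18  -12,  78, 88   -5,  77, 88    0,  75, 89    7,  76, 87   19, 106, 50   33, 142,  8   41, 146,  1
249  -13, 130, 20  -13,  73, 85   -6,  69, 90    0,  69, 89    6,  68, 88   18,  98, 52   32, 135,  8   40, 139,  1
252  -14, 123, 20  -13,  72, 79   -6,  68, 83    0,  66, 84    6,  68, 81   16,  86, 58   23,  85, 58   30,  84, 59
255  -19,  82, 60  -13,  71, 72   -7,  67, 76    0
[... 3431 characters left out ...]
, 56
255  -18,  83, 59  -13,  71, 73   -6,  69, 74    0,  68, 74    6,  68, 73   15,  79, 58   22,  80, 57   29,  77, 58
258  -19,  76, 60  -13,  71, 65   -7,  68, 67    0,  67, 68    6,  66, 68   14,  71, 60   21,  70, 60   28,  70, 59
261  -20,  68, 61  -13,  72, 56   -7,  68, 59    0,  68, 58    6,  67, 59   13,  66, 59   20,  64, 59   26,  62, 61
264  -21,  64, 58  -14,  63, 59   -7,  62, 58    0,  63, 56    6,  64, 54   12,  62, 56   19,  61, 55   26,  62, 53
267  -21,  63, 51  -14,  60, 54   -7,  62, 50    0,  67, 43    5,  59, 51   12,  58, 51   19,  59, 49   27,  64, 42
270  -21,  61, 45  -14,  62, 44   -7,  62, 42    0,  65, 37    4,  55, 49   11,  54, 48   18,  51, 51   27,  61, 37
```

The depth grid shows the real fingertips at z≈88–90 while the reported TCP is 65. They closed on top of the lug, so the real tips sit about 23 mm above the reported TCP. I'll lift, open, go 22 mm lower and close again.

arm_command --series '[{"jaw":8,"tx":-6,"ty":0,"tz":-1,"wx":0,"wy":0,"wz":0},{"jaw":45,"tx":-12,"ty":0,"tz":-1,"wx":0,"wy":0,"wz":0},{"jaw":45,"tx":-12,"ty":0,"tz":-1,"wx":0,"wy":0,"wz":0},{"jaw":45,"tx":-12,"ty":0,"tz":-1,"wx":0,"wy":0,"wz":0},{"jaw":45,"tx":-2,"ty":0,"tz":-1,"wx":0,"wy":0,"wz":0},{"jaw":45,"tx":10,"ty":0,"tz":-1,"wx":0,"wy":0,"wz":0},{"jaw":45,"tx":20,"ty":0,"tz":-1,"wx":0,"wy":0,"wz":0},{"jaw":45,"tx":20,"ty":0,"tz":-1,"wx":0,"wy":0,"wz":0}]' --newtons 60

```text
time_s: 4.08
eef_pos: [596.6, 119.5, 41.6]
tcp_rot: [[-0.005, 0.099, 0.995], [-0.001, 0.995, -0.099], [-1.0, -0.001, -0.005]]
contact_force: [-0.5, 0.2, -0.9]
width: 44.7
```

```bash
python3 -c "
from m import *
go([598.4,119.9,42],1.468); p,d=grab('side','s3')
a=cv2.resize(p[170:330,250:410],None,fx=3.7,fy=3.7)
cv2.imwrite('pics/s3c.png',cv2.cvtColor(a,4))"
```

```text
t 4.0833 pos [596.6 119.5  41.6] F [-0.5  0.2 -0.9] w 44.71469412798575 q [ 0.1  0.5 -0.1  0.9 -0.   0.2]
shift [-0.4  0.6  1.7]
turn [ 0. -0.  0.]
```

View pics/s3c.png

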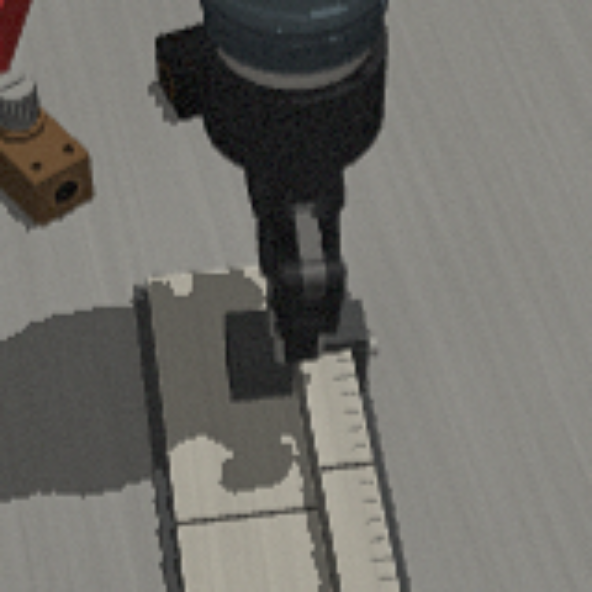

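The near finger now stands in front of the lug, with its tip at about crop pixel (300,355). Closing.

arm_command --series '[{"jaw":30,"tx":0,"ty":0.5,"tz":1.5,"wx":0,"wy":0,"wz":0},{"jaw":5,"tx":0,"ty":0.5,"tz":1.5,"wx":0,"wy":0,"wz":0},{"jaw":5,"tx":0,"ty":0.5,"tz":1.5,"wx":0,"wy":0,"wz":0},{"jaw":5,"tx":0,"ty":0.5,"tz":1.5,"wx":0,"wy":0,"wz":0},{"jaw":5,"tx":0,"ty":0.5,"tz":1.5,"wx":0,"wy":0,"wz":0},{"jaw":5,"tx":0,"ty":0.5,"tz":1.5,"wx":0,"wy":0,"wz":0},{"jaw":5,"tx":0,"ty":0.5,"tz":1.5,"wx":0,"wy":0,"wz":0}]' --newtons 60

```text
time_s: 4.72
eef_pos: [601.5, 119.6, 45.7]
tcp_rot: [[0.002, 0.099, 0.995], [-0.001, 0.995, -0.099], [-1.0, -0.001, 0.002]]
contact_force: [0.1, -3.9, 4.3]
width: 13.0
```

```bash
python3 -c "
from m import *
go([598.4,119.9,42],1.468); p,d=grab('side','s4')
a=cv2.resize(p[170:330,250:410],None,fx=3.7,fy=3.7)
cv2.imwrite('pics/s4c.png',cv2.cvtColor(a,4))"
```

```text
t 4.7167 pos [601.5 119.6  45.7] F [ 0.1 -3.9  4.3] w 13.03428991129775 q [ 0.1  0.5 -0.1  0.9 -0.   0.2]
shift [ 3.7  0.  -3.1]
turn [0. 0. 0.]
```

View pics/s4c.png

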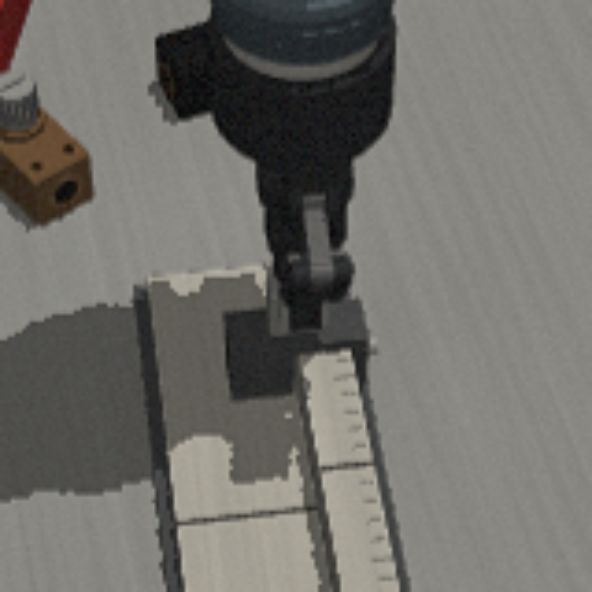

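The lug is gripped (width 13). Now slide it towards the line.

arm_command --series '[{"jaw":5,"tx":0,"ty":-4,"tz":0,"wx":0,"wy":0,"wz":0},{"jaw":5,"tx":0,"ty":-8,"tz":0,"wx":0,"wy":0,"wz":0},{"jaw":5,"tx":0,"ty":-12,"tz":0,"wx":0,"wy":0,"wz":0},{"jaw":5,"tx":0,"ty":-16,"tz":0,"wx":0,"wy":0,"wz":0},{"jaw":5,"tx":0,"ty":-20,"tz":0,"wx":0,"wy":0,"wz":0},{"jaw":5,"tx":0,"ty":-24,"tz":0,"wx":0,"wy":0,"wz":0},{"jaw":5,"tx":0,"ty":-28,"tz":0,"wx":0,"wy":0,"wz":0},{"jaw":5,"tx":0,"ty":-32,"tz":0,"wx":0,"wy":0,"wz":0}]' --newtons 80

```text
time_s: 5.43
eef_pos: [598.8, 93.4, 45.8]
tcp_rot: [[0.003, 0.096, 0.995], [0.01, 0.995, -0.096], [-1.0, 0.01, 0.002]]
contact_force: [0.3, 12.3, 4.2]
width: 12.2
```

arm_command --series '[{"jaw":5,"tx":0,"ty":-4,"tz":0,"wx":0,"wy":0,"wz":0},{"jaw":5,"tx":0,"ty":-8,"tz":0,"wx":0,"wy":0,"wz":0},{"jaw":5,"tx":0,"ty":-12,"tz":0,"wx":0,"wy":0,"wz":0},{"jaw":5,"tx":0,"ty":-16,"tz":0,"wx":0,"wy":0,"wz":0},{"jaw":5,"tx":0,"ty":-20,"tz":0,"wx":0,"wy":0,"wz":0},{"jaw":5,"tx":0,"ty":-24,"tz":0,"wx":0,"wy":0,"wz":0},{"jaw":5,"tx":0,"ty":-28,"tz":0,"wx":0,"wy":0,"wz":0},{"jaw":5,"tx":0,"ty":-28,"tz":0,"wx":0,"wy":0,"wz":0}]' --newtons 80

```text
time_s: 6.1
eef_pos: [595.9, 64.6, 45.8]
tcp_rot: [[0.002, 0.097, 0.995], [0.009, 0.995, -0.097], [-1.0, 0.009, 0.002]]
contact_force: [-0.3, 9.4, 5.7]
width: 12.3
```

```bash
python3 -c "
from m import *
go([594.3,55.5,42],1.468); p,d=grab('side','s5')
O=np.array([592.6,43.9]);yf=np.array([.1025,.9947]);e=get_state()['eef_pos'][:2]-O;print('y',e@yf)
a=cv2.resize(p[210:340,270:400],None,fx=4.5,fy=4.5)
cv2.imwrite('pics/s5c.png',cv2.cvtColor(a,4))"
```

```text
t 6.1 pos [595.9  64.6  45.8] F [-0.3  9.4  5.7] w 12.334038713976266 q [-0.   0.5 -0.1  0.9  0.   0.1]
shift [ 3.7 -9.2 -0.7]
turn [ 0.  0. -0.]
y 20.86210556678697
```

View pics/s5c.png

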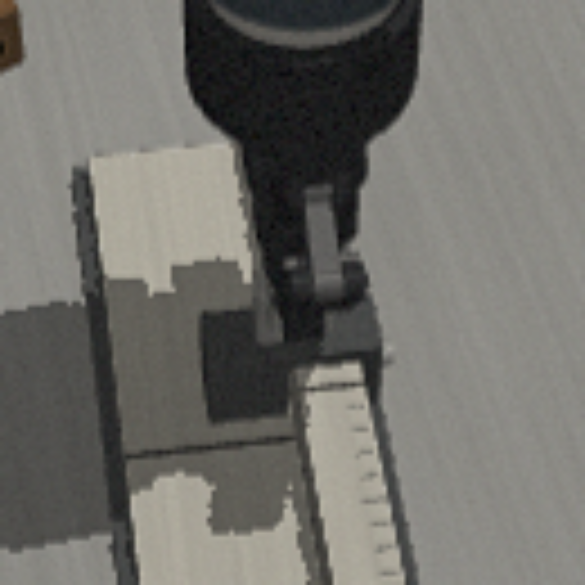

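```bash
cat >> m.py <<'E'
def facey(nm,ref='side0'):
    # stop working face (vertical) y in fixture, from side-view cloud; compare bed line
    O=np.array([592.6,43.9]);yf=np.array([.1025,.9947]);xf=np.array([.9947,-.1025])
    f=np.load(f'pics/{nm}.npz');P=cloud('side',f['d']);X=(P[...,:2]-O)@xf;Y=(P[...,:2]-O)@yf;Z=P[...,2]
    m=(X>-29)&(X<-6)&(Z>26)&(Z<52)&(Y>-30)&(Y<100); print('face y',m.sum(),np.percentile(Y[m],[10,25,50,75,90]))
E
python3 -c "
from m import *
facey('side0');facey('s5')"
```

```text
face y 126 [61.7 62.3 62.8 63.4 64. ]
face y 129 [6.9 7.6 8.2 8.8 9.4]
```

arm_command --series '[{"jaw":5,"tx":0,"ty":-2,"tz":0,"wx":0,"wy":0,"wz":0},{"jaw":5,"tx":0,"ty":-4,"tz":0,"wx":0,"wy":0,"wz":0},{"jaw":5,"tx":0,"ty":-6,"tz":0,"wx":0,"wy":0,"wz":0},{"jaw":5,"tx":0,"ty":-8,"tz":0,"wx":0,"wy":0,"wz":0},{"jaw":5,"tx":0,"ty":-8,"tz":0,"wx":0,"wy":0,"wz":0},{"jaw":5,"tx":0,"ty":-8,"tz":0,"wx":0,"wy":0,"wz":0}]' --newtons 80

```text
time_s: 6.65
eef_pos: [595.1, 56.8, 45.8]
tcp_rot: [[0.002, 0.096, 0.995], [0.009, 0.995, -0.096], [-1.0, 0.009, 0.002]]
contact_force: [1.5, 8.4, 4.8]
width: 12.1
```

```bash
python3 -c "
from m import *
go([594.3,55.5,42],1.468); p,d=grab('side','s6')
O=np.array([592.6,43.9]);yf=np.array([.1025,.9947]);e=get_state()['eef_pos'][:2]-O;print('y',e@yf)
facey('s6')
a=cv2.resize(p[210:340,270:400],None,fx=4.5,fy=4.5)
cv2.imwrite('pics/s6c.png',cv2.cvtColor(a,4))"
```

```text
t 6.65 pos [595.1  56.8  45.8] F [1.5 8.4 4.8] w 12.098664050444134 q [-0.   0.5 -0.1  0.9  0.   0.1]
shift [ 3.8 -1.4 -0.6]
turn [ 0.  0. -0.]
y 13.10153392353535
face y 122 [-0.9 -0.2  0.4  0.9  1.5]
```

View pics/s6c.png

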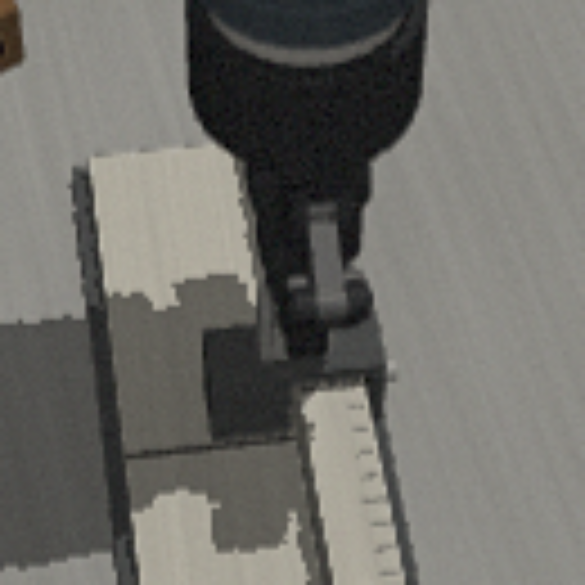

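arm_command --series '[{"jaw":5,"tx":0,"ty":-0.7,"tz":0,"wx":0,"wy":0,"wz":0},{"jaw":5,"tx":0,"ty":-1.4,"tz":0,"wx":0,"wy":0,"wz":0},{"jaw":5,"tx":0,"ty":-1.4,"tz":0,"wx":0,"wy":0,"wz":0},{"jaw":5,"tx":0,"ty":-1.4,"tz":0,"wx":0,"wy":0,"wz":0}]' --newtons 80

```text
time_s: 7.03
eef_pos: [594.9, 55.6, 45.8]
tcp_rot: [[0.002, 0.096, 0.995], [0.009, 0.995, -0.096], [-1.0, 0.009, 0.002]]
contact_force: [0.2, 10.4, 6.0]
width: 12.4
```

```bash
python3 -c "
from m import *
go([594.3,55.5,42],1.468); p,d=grab('side','s7')
O=np.array([592.6,43.9]);yf=np.array([.1025,.9947]);e=get_state()['eef_pos'][:2]-O;print('y',e@yf)
facey('s7')"
```

```text
t 7.0333 pos [594.9  55.6  45.8] F [ 0.2 10.4  6. ] w 12.36238018861491 q [-0.   0.5 -0.1  0.9  0.   0.1]
shift [ 3.8 -0.2 -0.6]
turn [ 0.  0. -0.]
y 11.819832693916245
face y 129 [-2.  -1.4 -0.9 -0.4  0.1]
```

arm_command --series '[{"jaw":5,"tx":0,"ty":1.8,"tz":0,"wx":0,"wy":0,"wz":0},{"jaw":5,"tx":0,"ty":3.5,"tz":0,"wx":0,"wy":0,"wz":0},{"jaw":45,"tx":0,"ty":3.5,"tz":0,"wx":0,"wy":0,"wz":0},{"jaw":45,"tx":0,"ty":3.5,"tz":0,"wx":0,"wy":0,"wz":0},{"jaw":45,"tx":0,"ty":3.5,"tz":0,"wx":0,"wy":0,"wz":0},{"jaw":45,"tx":-30,"ty":3.5,"tz":0,"wx":0,"wy":0,"wz":0},{"jaw":45,"tx":-70,"ty":3.5,"tz":0,"wx":0,"wy":0,"wz":0},{"jaw":45,"tx":-105,"ty":3.5,"tz":0,"wx":0,"wy":0,"wz":0}]' --newtons 80

```text
time_s: 7.75
eef_pos: [593.0, 54.7, 150.4]
tcp_rot: [[-0.003, 0.099, 0.995], [0.001, 0.995, -0.099], [-1.0, 0.0, -0.003]]
contact_force: [1.5, -0.1, -0.3]
width: 44.6
```

```bash
python3 -c "
from m import *
yv=1.468+np.radians(31.6)
go([495.4,304,150],yv); p,d=grab('side','s8');facey('s8')
a=cv2.resize(p[210:340,270:400],None,fx=4.5,fy=4.5)
cv2.imwrite('pics/s8c.png',cv2.cvtColor(a,4))"
```

```text
t 7.75 pos [593.   54.7 150.4] F [ 1.5 -0.1 -0.3] w 44.647194007917065 q [-0.   0.4  0.   1.2  0.   0.1]
shift [   0.9  238.4 -121.7]
turn [-0.5 -0.  -0. ]
face y 123 [-1.8 -1.4 -0.8 -0.1  0.5]
```

View pics/s8c.png

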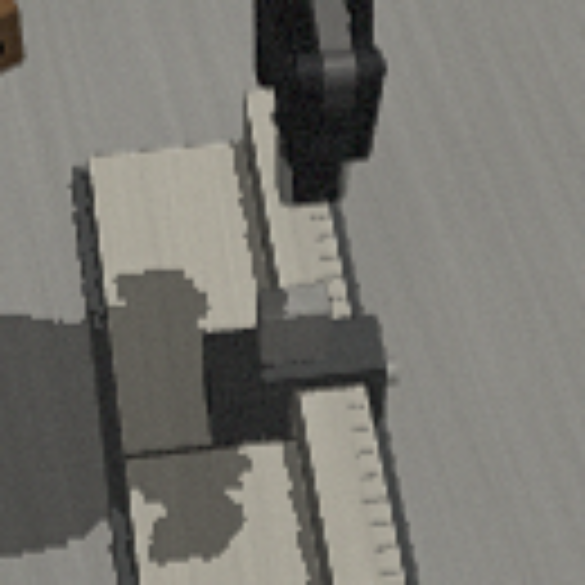

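The stop face's foot lies flush on the line, at crop (125,455)–(290,438). Now the valve.

arm_command --series '[{"jaw":45,"tx":0,"ty":31,"tz":-16,"wx":-0.07,"wy":0,"wz":0},{"jaw":45,"tx":0,"ty":62,"tz":-32,"wx":-0.14,"wy":0,"wz":0},{"jaw":45,"tx":0,"ty":93,"tz":-48,"wx":-0.21,"wy":0,"wz":0},{"jaw":45,"tx":0,"ty":124,"tz":-64,"wx":-0.28,"wy":0,"wz":0},{"jaw":45,"tx":0,"ty":155,"tz":-80,"wx":-0.35,"wy":0,"wz":0},{"jaw":45,"tx":0,"ty":186,"tz":-96,"wx":-0.42,"wy":0,"wz":0},{"jaw":45,"tx":0,"ty":215,"tz":-110,"wx":-0.49,"wy":0,"wz":0},{"jaw":45,"tx":0,"ty":237,"tz":-121.5,"wx":-0.548,"wy":0,"wz":0}]' --newtons 80

```text
time_s: 8.47
eef_pos: [495.2, 304.7, 149.5]
tcp_rot: [[-0.001, -0.439, 0.899], [0.001, 0.899, 0.439], [-1.0, 0.001, -0.001]]
contact_force: [0.5, 0.4, 0.4]
width: 44.9
```

arm_command --series '[{"jaw":45,"tx":25,"ty":0,"tz":0,"wx":0,"wy":0,"wz":0},{"jaw":45,"tx":50,"ty":0,"tz":0,"wx":0,"wy":0,"wz":0},{"jaw":45,"tx":70,"ty":0,"tz":0,"wx":0,"wy":0,"wz":0},{"jaw":45,"tx":70,"ty":0,"tz":0,"wx":0,"wy":0,"wz":0}]' --newtons 80

```text
time_s: 8.8
eef_pos: [492.9, 301.0, 75.1]
tcp_rot: [[-0.008, -0.435, 0.901], [-0.003, 0.901, 0.435], [-1.0, 0.001, -0.009]]
contact_force: [-1.5, -1.0, -0.6]
width: 44.9
```

```bash
python3 -c "
from m import *
go([495.4,303,22],2.021); p,d=grab('side','s9');q,e=grab('top','t9')
a=cv2.resize(p[130:240,200:310],None,fx=5,fy=5)
b=cv2.resize(q[230:340,180:290],None,fx=5,fy=5)
cv2.imwrite('pics/s9c.png',cv2.cvtColor(a,4));cv2.imwrite('pics/t9c.png',cv2.cvtColor(b,4))"
```

```text
t 8.8 pos [492.9 301.   75.1] F [-1.5 -1.  -0.6] w 44.92533516077225 q [ 0.4  0.5 -0.1  1.   0.  -0. ]
shift [53.1  0.7  3.5]
turn [-0. -0. -0.]
```

View pics/s9c.png

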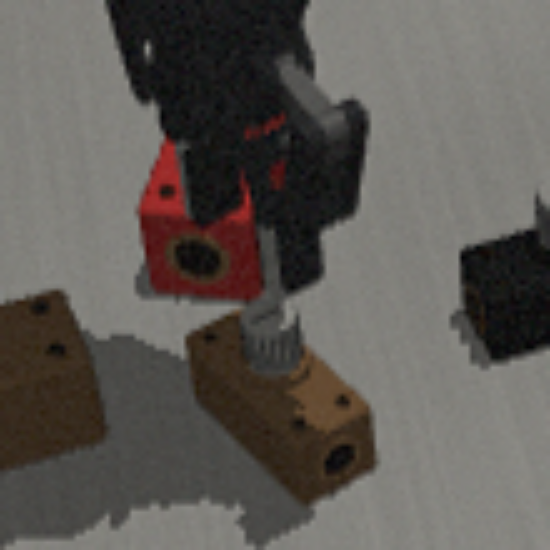

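View pics/t9c.png

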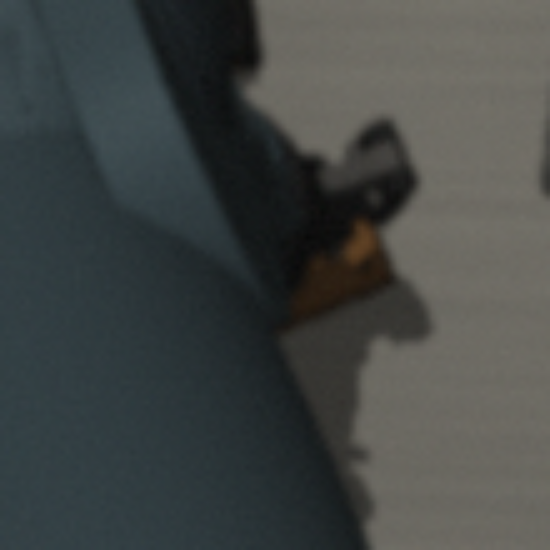

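```bash
python3 -c "
from m import *
for z in (75,90,100,110): print(z,proj('side',(505,276,z)),proj('side',(483,322,z)))
f=np.load('pics/s9.npz');P=cloud('side',f['d'])
for v in range(170,194,2): print(v,[tuple(np.round(P[v,u]).astype(int)) for u in range(252,270,4)])
"
```

```text
75 [259.7 198.5] [244.6 184.1]
90 [258.9 192.6] [243.6 178.2]
100 [258.4 188.6] [243.  174.2]
110 [257.9 184.6] [242.4 170.2]
170 [(np.int64(498), np.int64(267), np.int64(154)), (np.int64(504), np.int64(256), np.int64(162)), (np.int64(510), np.int64(244), np.int64(171)), (np.int64(517), np.int64(257), np.int64(158)), (np.int64(525), np.int64(259), np.int64(155))]
172 [(np.int64(497), np.int64(266), np.int64(150)), (np.int64(503), np.int64(255), np.int64(158)), (np.int64(509), np.int64(243), np.int64(167)), (np.int64(517), np.int64(255), np.int64(156)), (np.int64(524), np.int64(255), np.int64(154))]
174 [(np.int64(496), np.int64(263), np.int64(148)), (np.int64(503), np.int64(256), np.int64(153)), (np.int64(509), np.int64(245), np.int64(161)), (np.int64(516), np.int64(251), np.int64(154)), (np.int64(539), np.int64(423), np.int64(3))]
176 [(np.int64(496), np.int64(273), np.int64(135)), (np.int64(503), np.int64(266), np.int64(140)), (np.int64(509), np.int64(247), np.int64(155)), (np.int64(530), np.int64(421), np.int64(0)), (np.int64(538), np.int64(417), np.int64(2))]
178 [(np.int64(496),
[... 1166 characters left out ...]
188 [(np.int64(499), np.int64(384), np.int64(6)), (np.int64(501), np.int64(273), np.int64(106)), (np.int64(508), np.int64(276), np.int64(101)), (np.int64(524), np.int64(383), np.int64(1)), (np.int64(532), np.int64(383), np.int64(-1))]
190 [(np.int64(495), np.int64(312), np.int64(66)), (np.int64(500), np.int64(271), np.int64(102)), (np.int64(515), np.int64(379), np.int64(1)), (np.int64(523), np.int64(381), np.int64(-2)), (np.int64(531), np.int64(377), np.int64(0))]
192 [(np.int64(494), np.int64(304), np.int64(69)), (np.int64(502), np.int64(305), np.int64(66)), (np.int64(514), np.int64(370), np.int64(4)), (np.int64(522), np.int64(372), np.int64(0)), (np.int64(530), np.int64(369), np.int64(1))]
```

arm_command --series '[{"jaw":45,"tx":18,"ty":-0.5,"tz":0,"wx":0,"wy":0,"wz":0},{"jaw":45,"tx":36,"ty":-0.5,"tz":0,"wx":0,"wy":0,"wz":0},{"jaw":45,"tx":50,"ty":-0.5,"tz":0,"wx":0,"wy":0,"wz":0},{"jaw":45,"tx":54,"ty":-0.5,"tz":0,"wx":0,"wy":0,"wz":0},{"jaw":45,"tx":54,"ty":-0.5,"tz":0,"wx":0,"wy":0,"wz":0},{"jaw":45,"tx":54,"ty":-0.5,"tz":0,"wx":0,"wy":0,"wz":0}]' --newtons 80

```text
time_s: 9.4
eef_pos: [498.0, 302.3, 27.4]
tcp_rot: [[0.002, -0.434, 0.901], [0.001, 0.901, 0.434], [-1.0, -0.0, 0.002]]
contact_force: [0.8, -0.2, 0.6]
width: 44.8
```

```bash
python3 -c "
from m import *
go([495.4,303,24],2.021); p,d=grab('side','s10')
a=cv2.resize(p[130:240,200:310],None,fx=5,fy=5)
cv2.imwrite('pics/s10c.png',cv2.cvtColor(a,4))"
```

```text
t 9.4 pos [498.  302.3  27.4] F [ 0.8 -0.2  0.6] w 44.84260707977242 q [ 0.4  0.5 -0.2  0.9  0.  -0. ]
shift [ 3.4  1.8 -2.1]
turn [-0.  0.  0.]
```

View pics/s10c.png

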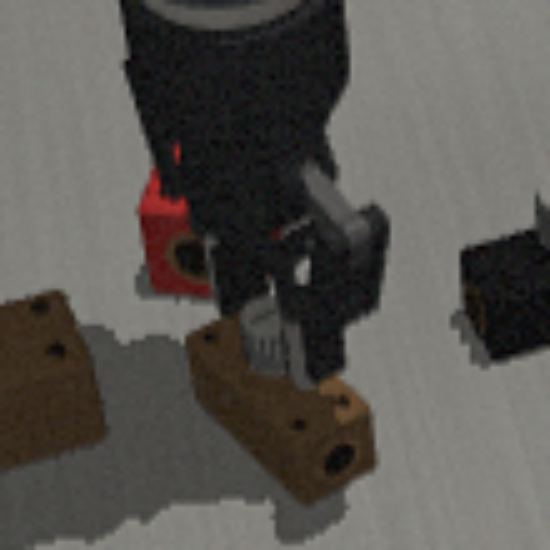

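The fingers stand either side of the knob at crop (265,335). I nudge and close.

arm_command --series '[{"jaw":45,"tx":2,"ty":1,"tz":-2,"wx":0,"wy":0,"wz":0},{"jaw":12,"tx":2,"ty":1,"tz":-2,"wx":0,"wy":0,"wz":0},{"jaw":12,"tx":2,"ty":1,"tz":-2,"wx":0,"wy":0,"wz":0},{"jaw":12,"tx":2,"ty":1,"tz":-2,"wx":0,"wy":0,"wz":0},{"jaw":12,"tx":2,"ty":1,"tz":-2,"wx":0,"wy":0,"wz":0},{"jaw":12,"tx":2,"ty":1,"tz":-2,"wx":0,"wy":0,"wz":0},{"jaw":12,"tx":2,"ty":1,"tz":-2,"wx":0,"wy":0,"wz":0}]' --newtons 100

```text
time_s: 10.03
eef_pos: [494.8, 302.7, 25.1]
tcp_rot: [[0.001, -0.435, 0.901], [0.002, 0.901, 0.435], [-1.0, 0.001, 0.001]]
contact_force: [-1.7, 1.4, 5.9]
width: 18.4
```

arm_command --series '[{"jaw":12,"tx":-5,"ty":0,"tz":0,"wx":0,"wy":0,"wz":0},{"jaw":12,"tx":-15,"ty":0,"tz":0,"wx":0,"wy":0,"wz":0},{"jaw":12,"tx":-35,"ty":0,"tz":0,"wx":0,"wy":0,"wz":0},{"jaw":12,"tx":-60,"ty":0,"tz":0,"wx":0,"wy":0,"wz":0},{"jaw":12,"tx":-85,"ty":0,"tz":0,"wx":0,"wy":0,"wz":0},{"jaw":12,"tx":-110,"ty":0,"tz":0,"wx":0,"wy":0,"wz":0},{"jaw":12,"tx":-120,"ty":0,"tz":0,"wx":0,"wy":0,"wz":0},{"jaw":12,"tx":-120,"ty":0,"tz":0,"wx":0,"wy":0,"wz":0}]' --newtons 100

```text
time_s: 10.7
eef_pos: [496.6, 302.8, 146.9]
tcp_rot: [[0.005, -0.434, 0.901], [0.002, 0.901, 0.434], [-1.0, -0.0, 0.005]]
contact_force: [0.1, 0.0, -4.9]
width: 18.4
```

```bash
python3 -c "
from m import *
go([570.6,5.9,145],1.468); p,d=grab('side','s11')
a=cv2.resize(p[60:240,180:360],None,fx=3.3,fy=3.3)
cv2.imwrite('pics/s11c.png',cv2.cvtColor(a,4))"
```

```text
t 10.7 pos [496.6 302.8 146.9] F [ 0.1  0.  -4.9] w 18.404484826580195 q [ 0.4  0.4 -0.   1.1 -0.  -0. ]
shift [   1.7 -299.5  -62.3]
turn [ 0.6  0.  -0. ]
```

View pics/s11c.png

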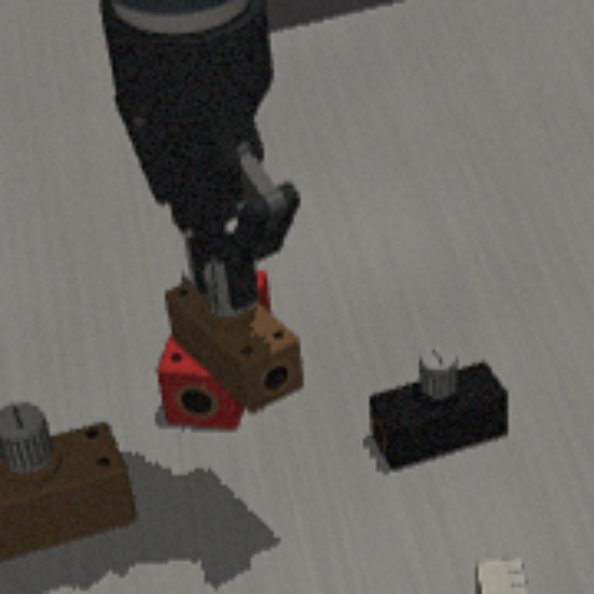

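```bash
cat >> m.py <<'E'
def valve(nm,n,c,zlo=30,zhi=200,rad=75):
    f=np.load(f'pics/{nm}.npz');P=cloud(n,f['d']);hs=cv2.cvtColor(f['p'],cv2.COLOR_RGB2HSV)
    m=(hs[...,0]>5)&(hs[...,0]<22)&(hs[...,1]>100)&(np.hypot(P[...,0]-c[0],P[...,1]-c[1])<rad)&(P[...,2]>zlo)&(P[...,2]<zhi)
    m=big(m); return P,m
E
python3 -c "
from m import *
P,m=valve('s11','side',(495,303),60,140)
q=P[m]; print(m.sum(),np.percentile(q[:,2],[2,25,50,75,90,98]))
# local normals: RANSAC horizontal-ish plane
rng=np.random.default_rng(0);best=0
for _ in range(800):
    a=q[rng.choice(len(q),3,False)];nn=np.cross(a[1]-a[0],a[2]-a[0]);L=np.linalg.norm(nn)
    if L<200: continue
    nn/=L
    if abs(nn[2])<.9: continue
    i=abs((q-a[0])@nn)<1.2
    if i.sum()>best: best=i.sum();I=i
s=q[I];c=s.mean(0);nn=np.linalg.svd(s-c)[2][2];print(best,c,nn*np.sign(nn[2]))
r=cv2.minAreaRect(s[:,:2].astype('float32'));print(r);print(cv2.boxPoints(r))
"
```

```text
164 [124.7 130.  133.3 136.4 138.4 139.6]
40 [498.3 278.8 133.9] [0.2 0.1 1. ]
((487.9007568359375, 288.53082275390625), (31.22959327697754, 79.88929748535156), 49.44935989379883)
[[447.4 302.6]
 [508.1 250.7]
 [528.4 274.4]
 [467.7 326.4]]
```

```bash
cat >> m.py <<'E'
def plane(q,zmin=.9,tol=1.5):
    rng=np.random.default_rng(0);best=0
    for _ in range(2000):
        a=q[rng.choice(len(q),3,False)];nn=np.cross(a[1]-a[0],a[2]-a[0]);L=np.linalg.norm(nn)
        if L<200: continue
        nn/=L
        if abs(nn[2])<zmin: continue
        i=abs((q-a[0])@nn)<tol
        if i.sum()>best: best=i.sum();I=i
    s=q[I];c=s.mean(0);nn=np.linalg.svd(s-c)[2][2];np.set_printoptions(precision=3,suppress=True)
    print(best,c,nn*np.sign(nn[2]));r=cv2.minAreaRect(s[:,:2].astype('float32'));print(r);print(cv2.boxPoints(r)); return s
E
python3 -c "
from m import *
P,m=valve('s11','side',(495,303),100,175)
q=P[m]; print(m.sum(),np.percentile(q[:,2],[2,25,50,75,90,98]))
plane(q)
"
```

```text
773 [127.3 143.1 156.3 158.9 160.2 164.8]
284 [500.368 289.441 158.647] [-0.036 -0.026  0.999]
((498.65484619140625, 300.1831359863281), (35.30948257446289, 79.8964614868164), 25.740074157714844)
[[465.403 328.5  ]
 [500.101 256.532]
 [531.907 271.866]
 [497.209 343.835]]
```

```bash
python3 -c "
from m import *
go([566,0.4,147],1.468-0.0)"
```

```text
t 10.75 pos [495.5 302.2 144.7] F [-0.3 -0.4 -6.5] w 18.54809833445516 q [ 0.4  0.4 -0.   1.1 -0.  -0. ]
shift [  -2.3 -302.5  -67.6]
turn [ 0.6  0.  -0. ]
```

arm_command --series '[{"jaw":12,"tx":0,"ty":-15,"tz":-4,"wx":0.03,"wy":0,"wz":0},{"jaw":12,"tx":0,"ty":-42,"tz":-10,"wx":0.08,"wy":0,"wz":0},{"jaw":12,"tx":0,"ty":-72,"tz":-16,"wx":0.13,"wy":0,"wz":0},{"jaw":12,"tx":0,"ty":-102,"tz":-23,"wx":0.19,"wy":0,"wz":0},{"jaw":12,"tx":0,"ty":-132,"tz":-30,"wx":0.25,"wy":0,"wz":0},{"jaw":12,"tx":0,"ty":-162,"tz":-36,"wx":0.3,"wy":0,"wz":0},{"jaw":12,"tx":0,"ty":-192,"tz":-43,"wx":0.36,"wy":0,"wz":0},{"jaw":12,"tx":0,"ty":-222,"tz":-50,"wx":0.42,"wy":0,"wz":0}]' --newtons 100

```text
time_s: 11.42
eef_pos: [544.3, 78.7, 141.3]
tcp_rot: [[-0.005, -0.026, 1.0], [-0.0, 1.0, 0.026], [-1.0, -0.0, -0.005]]
contact_force: [1.0, 0.2, -6.1]
width: 18.6
```

```bash
python3 -c "
from m import *
go([566,0.4,147],1.468-0.0)"
```

```text
t 11.4167 pos [544.3  78.7 141.3] F [ 1.   0.2 -6.1] w 18.646630499111044 q [ 0.   0.4 -0.1  1.1 -0.   0. ]
shift [ -5.8 -78.8  19.6]
turn [ 0.1 -0.   0. ]
```

arm_command --series '[{"jaw":12,"tx":0,"ty":-25,"tz":6,"wx":0.04,"wy":0,"wz":0},{"jaw":12,"tx":0,"ty":-50,"tz":12,"wx":0.08,"wy":0,"wz":0},{"jaw":12,"tx":0,"ty":-68,"tz":17,"wx":0.115,"wy":0,"wz":0},{"jaw":12,"tx":0,"ty":-76,"tz":19,"wx":0.13,"wy":0,"wz":0},{"jaw":12,"tx":0,"ty":-76,"tz":19,"wx":0.13,"wy":0,"wz":0},{"jaw":12,"tx":0,"ty":-76,"tz":19,"wx":0.13,"wy":0,"wz":0}]' --newtons 100

```text
time_s: 11.92
eef_pos: [566.0, 5.4, 142.4]
tcp_rot: [[-0.003, 0.1, 0.995], [0.001, 0.995, -0.1], [-1.0, 0.001, -0.003]]
contact_force: [-0.7, -0.4, -6.0]
width: 18.2
```

```bash
python3 -c "
from m import *
go([566,0.4,147],1.468-0.0); p,d=grab('side','s12');q,e=grab('top','t12')
a=cv2.resize(p[150:370,230:450],None,fx=2.7,fy=2.7)
cv2.imwrite('pics/s12c.png',cv2.cvtColor(a,4))
P,m=valve('s12','side',(566,0),100,175); plane(P[m])
facey('s12')"
```

```text
t 11.9167 pos [566.    5.4 142.4] F [-0.7 -0.4 -6. ] w 18.167485211632325 q [-0.1  0.4 -0.1  1.1  0.  -0. ]
shift [-4.6 -5.   0.5]
turn [ 0. -0. -0.]
454 [563.789 -11.46  153.876] [-0.003  0.005  1.   ]
((567.3656616210938, 3.1890335083007812), (79.53998565673828, 35.18690872192383), 84.14063262939453)
[[545.804 -34.577]
 [580.807 -38.169]
 [588.927  40.955]
 [553.924  44.547]]Traceback (most recent call last):
  File "<string>", line 7, in <module>
    facey('s12')
    ~~~~~^^^^^^^
  File "m.py", line 20, in facey
    m=(X>-29)&(X<-6)&(Z>26)&(Z<52)&(Y>-30)&(Y<100); print('face y',m.sum(),np.percentile(Y[m],[10,25,50,75,90]))
                                                                           ~~~~~~~~~~~~~^^^^^^^^^^^^^^^^^^^^^^^
    return _quantile_unchecked(
        a, q, axis, out, overwrite_input, method, keepdims, weights)
    return _ureduce(a,
                    func=_quantile_ureduce_func,
    ...<5 lines>...
                    overwrite_input=overwrite_input,
                    method=method)
    r = func(a, **kwargs)
    result = _quantile(arr,
                       quantiles=q,
    ...<2 lines>...
                       out=out,
                       weights=wgt)
    slices_having_nans = np.isnan(arr[-1, ...])
                                  ~~~^^^^^^^^^
IndexError: index -1 is out of bounds for axis 0 with size 0
```

View pics/s12c.png

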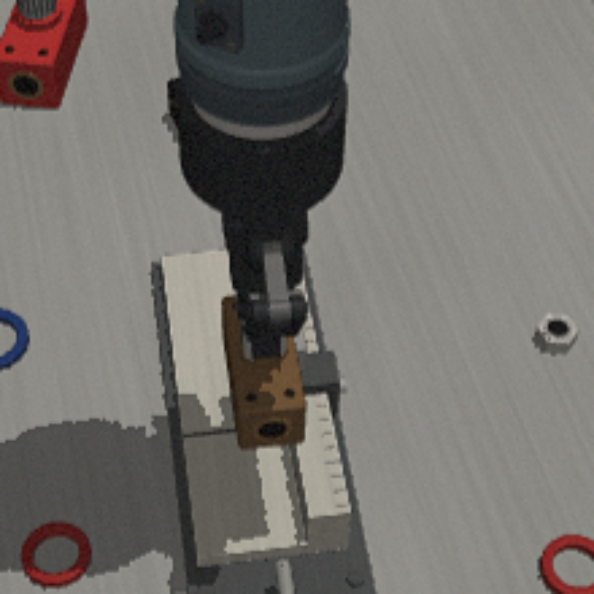

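arm_command --series '[{"jaw":12,"tx":10,"ty":-3,"tz":-1,"wx":0,"wy":0,"wz":0},{"jaw":12,"tx":24,"ty":-3,"tz":-1,"wx":0,"wy":0,"wz":0},{"jaw":12,"tx":38,"ty":-3,"tz":-1,"wx":0,"wy":0,"wz":0},{"jaw":12,"tx":52,"ty":-3,"tz":-1,"wx":0,"wy":0,"wz":0},{"jaw":12,"tx":66,"ty":-3,"tz":-1,"wx":0,"wy":0,"wz":0},{"jaw":12,"tx":76,"ty":-3,"tz":-1,"wx":0,"wy":0,"wz":0},{"jaw":12,"tx":82,"ty":-3,"tz":-1,"wx":0,"wy":0,"wz":0},{"jaw":12,"tx":84,"ty":-3,"tz":-1,"wx":0,"wy":0,"wz":0}]' --newtons 100

```text
time_s: 12.68
eef_pos: [564.9, 2.8, 58.8]
tcp_rot: [[-0.002, 0.099, 0.995], [0.0, 0.995, -0.099], [-1.0, 0.0, -0.002]]
contact_force: [-0.8, -0.5, -5.9]
width: 18.1
```

```bash
cat >> m.py <<'E'
def vfix(nm,c=(570,3),zlo=30,zhi=175):
    go([566,0,40],1.468)
    O=np.array([592.6,43.9]);yf=np.array([.1025,.9947]);xf=np.array([.9947,-.1025])
    P,m=valve(nm,'side',c,zlo,zhi); s=plane(P[m]); r=cv2.minAreaRect(s[:,:2].astype('float32')); d=np.array(r[0])-O
    print('valve fix x,y,ztop',d@xf,d@yf,np.median(s[:,2]))
    e=get_state()['eef_pos'][:2]-O; print('tcp fix',e@xf,e@yf, 'F fix', np.array(get_state()['contact_force'])[:2]@xf,np.array(get_state()['contact_force'])[:2]@yf)
def crop(nm,x0,y0,w,f):
    p=cv2.imread(f'pics/{nm}.png')[y0:y0+w,x0:x0+w]; cv2.imwrite(f'pics/{nm}c.png',cv2.resize(p,None,fx=f,fy=f))
E
python3 -c "
from m import *
grab('side','s13');crop('s13',260,210,160,3.7);vfix('s13')"
```

```text
t 12.7333 pos [565.3   2.6  59.2] F [-0.8 -0.  -5.8] w 18.434789309536768 q [-0.1  0.5 -0.2  0.9  0.  -0. ]
shift [19.2 -2.5  1. ]
turn [ 0. -0. -0.]
391 [562.48  -14.371  70.275] [ 0.009 -0.001  1.   ]
((566.3411254882812, 0.8681106567382812), (79.86231231689453, 35.51388168334961), 83.91903686523438)
[[544.454 -36.957]
 [579.768 -40.719]
 [588.228  38.694]
 [552.914  42.456]]
valve fix x,y,ztop -21.70893381912234 -45.495354967193606 70.2251424927887
tcp fix -22.926037278018285 -43.859123940492545 F fix -0.7680966075181102 -0.11528691263926001
```

View pics/s13c.png

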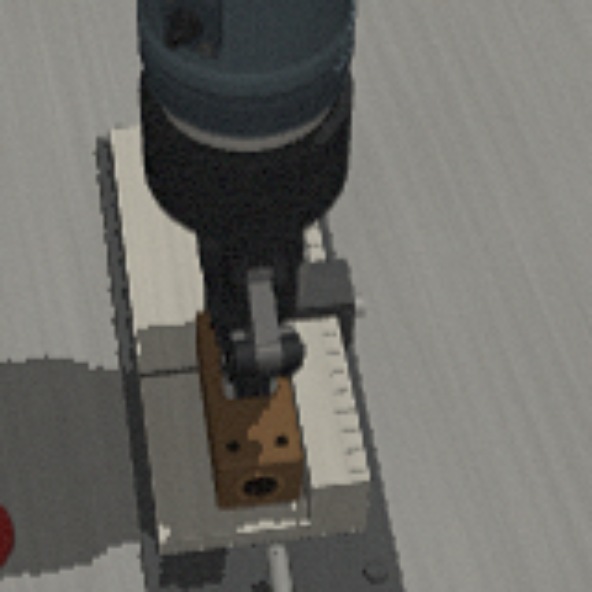

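The valve is square and level at 14 mm above the bed, about 4 mm clear of fence and stop. I lower it onto the bed.

arm_command --series '[{"jaw":12,"tx":4,"ty":0,"tz":0,"wx":0,"wy":0,"wz":0},{"jaw":12,"tx":7,"ty":0,"tz":0,"wx":0,"wy":0,"wz":0},{"jaw":12,"tx":10,"ty":0,"tz":0,"wx":0,"wy":0,"wz":0},{"jaw":12,"tx":12,"ty":0,"tz":0,"wx":0,"wy":0,"wz":0},{"jaw":12,"tx":14,"ty":0,"tz":0,"wx":0,"wy":0,"wz":0},{"jaw":12,"tx":15,"ty":0,"tz":0,"wx":0,"wy":0,"wz":0},{"jaw":12,"tx":15,"ty":0,"tz":0,"wx":0,"wy":0,"wz":0}]' --newtons 100

```text
time_s: 13.32
eef_pos: [566.2, 1.9, 45.2]
tcp_rot: [[0.0, 0.101, 0.995], [-0.0, 0.995, -0.101], [-1.0, -0.0, 0.0]]
contact_force: [0.4, 0.2, -4.8]
width: 18.7
```

```bash
python3 -c "
from m import *
grab('side','s14');crop('s14',260,210,160,3.7);vfix('s14')"
```

```text
t 13.3667 pos [566.2   1.8  45.2] F [-0.1 -1.  -3.7] w 18.367951579893337 q [-0.1  0.5 -0.2  0.9 -0.  -0. ]
shift [ 5.2 -1.9  0. ]
turn [0. 0. 0.]
364 [563.99  -15.252  56.387] [-0.007  0.011  1.   ]
((567.52490234375, 0.20023345947265625), (79.33241271972656, 35.08000946044922), 84.09427642822266)
[[545.997 -37.451]
 [580.89  -41.06 ]
 [589.053  37.851]
 [554.159  41.461]]
valve fix x,y,ztop -20.462973568267845 -46.03835528762818 56.355481856857004
tcp fix -21.985816808545497 -44.53964392581886 F fix 0.05379574955111595 -1.0408248674150613
```

arm_command --series '[{"jaw":12,"tx":0.5,"ty":1,"tz":0,"wx":0,"wy":0,"wz":0},{"jaw":12,"tx":0.5,"ty":2,"tz":0,"wx":0,"wy":0,"wz":0},{"jaw":12,"tx":0.5,"ty":3,"tz":0,"wx":0,"wy":0,"wz":0},{"jaw":12,"tx":0.5,"ty":4,"tz":0,"wx":0,"wy":0,"wz":0},{"jaw":12,"tx":0.5,"ty":4,"tz":0,"wx":0,"wy":0,"wz":0},{"jaw":12,"tx":0.5,"ty":4,"tz":0,"wx":0,"wy":0,"wz":0}]' --newtons 100

```text
time_s: 13.87
eef_pos: [567.2, 5.5, 45.1]
tcp_rot: [[0.002, 0.101, 0.995], [-0.001, 0.995, -0.101], [-1.0, -0.001, 0.002]]
contact_force: [0.5, -3.1, 2.0]
width: 18.2
```

```bash
python3 -c "
from m import *
grab('side','s15');crop('s15',260,210,160,3.7);vfix('s15')"
```

```text
t 13.9167 pos [567.2   5.5  45.1] F [-0.2 -3.6  1.7] w 18.061896618812177 q [-0.1  0.5 -0.2  0.9 -0.  -0. ]
shift [ 5.1 -5.6 -0.7]
turn [0. 0. 0.]
371 [564.611 -12.621  56.774] [-0.025 -0.015  1.   ]
((568.5355834960938, 2.694103240966797), (76.94412231445312, 34.95365524291992), 83.81900024414062)
[[547.018 -33.673]
 [581.769 -37.436]
 [590.053  39.061]
 [555.303  42.824]]
valve fix x,y,ztop -19.713270678634668 -43.45410819786072 56.79709507372507
tcp fix -21.285120318497814 -40.80884895974274 F fix 0.1361148909358059 -3.649725468947003
```

arm_command --series '[{"jaw":12,"tx":0,"ty":0.5,"tz":0,"wx":0,"wy":0,"wz":0},{"jaw":12,"tx":0,"ty":1,"tz":0,"wx":0,"wy":0,"wz":0},{"jaw":12,"tx":0,"ty":1,"tz":0,"wx":0,"wy":0,"wz":0},{"jaw":12,"tx":0,"ty":1,"tz":0,"wx":0,"wy":0,"wz":0}]' --newtons 100

```text
time_s: 14.25
eef_pos: [567.3, 5.5, 45.2]
tcp_rot: [[0.002, 0.101, 0.995], [-0.003, 0.995, -0.101], [-1.0, -0.003, 0.002]]
contact_force: [-0.4, -5.7, 4.0]
width: 17.8
```

```bash
python3 -c "
from m import *
grab('top','t16');grab('side','s16');crop('s16',260,210,160,3.7);vfix('s16')"
```

```text
t 14.35 pos [567.3   5.5  45.2] F [ 0.1 -6.1  4.2] w 18.097445372072595 q [-0.1  0.5 -0.2  0.9 -0.   0. ]
shift [ 5.2 -5.6 -0.7]
turn [0. 0. 0.]
358 [564.409 -10.792  56.809] [-0.011 -0.006  1.   ]
((568.3547973632812, 3.217334747314453), (77.9237060546875, 35.1431770324707), 84.08477783203125)
[[546.862 -33.726]
 [581.818 -37.348]
 [589.848  40.161]
 [554.892  43.783]]
valve fix x,y,ztop -19.946729874343898 -42.952180397109984 56.77454568520338
tcp fix -21.236614490974564 -40.80436684397378 F fix 0.6862511051202791 -6.041152531206962
```

View pics/s16c.png

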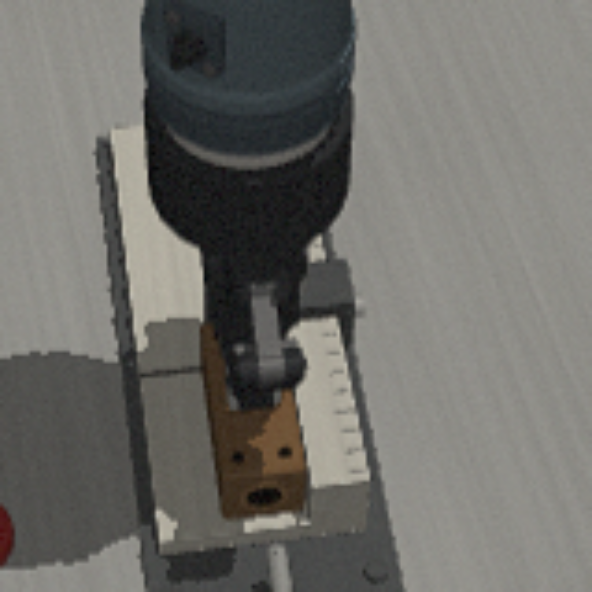

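The stop is touched: about 6 N, with no more travel. Now the fence, together with some downward push.

arm_command --series '[{"jaw":12,"tx":0.3,"ty":-0.4,"tz":1,"wx":0,"wy":0,"wz":0},{"jaw":12,"tx":0.6,"ty":-0.4,"tz":2,"wx":0,"wy":0,"wz":0},{"jaw":12,"tx":1,"ty":-0.4,"tz":3,"wx":0,"wy":0,"wz":0},{"jaw":12,"tx":1,"ty":-0.4,"tz":3,"wx":0,"wy":0,"wz":0},{"jaw":12,"tx":1,"ty":-0.4,"tz":3,"wx":0,"wy":0,"wz":0}]' --newtons 100

```text
time_s: 14.77
eef_pos: [568.3, 5.4, 45.2]
tcp_rot: [[-0.001, 0.101, 0.995], [-0.002, 0.995, -0.101], [-1.0, -0.002, -0.001]]
contact_force: [-7.4, -4.5, 16.1]
width: 18.5
```

```bash
python3 -c "
from m import *
grab('side','s17');vfix('s17')"
```

```text
t 14.8167 pos [568.3   5.4  45.2] F [-7.8 -4.9 16. ] w 18.369627260029777 q [-0.1  0.5 -0.2  0.9 -0.   0. ]
shift [ 5.2 -5.6 -1.7]
turn [ 0. -0.  0.]
372 [565.454 -11.813  56.497] [0.009 0.005 1.   ]
((569.2657470703125, 2.578777313232422), (78.74961853027344, 35.39223098754883), 84.0906753540039)
[[547.61  -34.765]
 [582.814 -38.409]
 [590.922  39.922]
 [555.718  43.566]]
valve fix x,y,ztop -18.9751560637665 -43.49398113182068 56.454804277631396
tcp fix -20.264222244042355 -40.758240435771775 F fix -7.2962346170512005 -5.632610223735182
```

arm_command --series '[{"jaw":12,"tx":0,"ty":0,"tz":1,"wx":0,"wy":0,"wz":0},{"jaw":12,"tx":0,"ty":0,"tz":2,"wx":0,"wy":0,"wz":0},{"jaw":12,"tx":0,"ty":0,"tz":2,"wx":0,"wy":0,"wz":0},{"jaw":12,"tx":0,"ty":0,"tz":2,"wx":0,"wy":0,"wz":0}]' --newtons 100

```text
time_s: 15.15
eef_pos: [568.6, 5.4, 45.2]
tcp_rot: [[-0.004, 0.101, 0.995], [-0.002, 0.995, -0.101], [-1.0, -0.002, -0.004]]
contact_force: [-11.3, -4.8, 19.5]
width: 18.2
```

```bash
python3 -c "
from m import *
grab('side','s18');crop('s18',260,210,160,3.7);vfix('s18')"
```

```text
t 15.2 pos [568.6   5.4  45.2] F [-12.1  -4.6  19.6] w 18.13337781954931 q [-0.1  0.5 -0.2  0.9 -0.   0. ]
shift [ 5.2 -5.6 -2. ]
turn [ 0. -0.  0.]
369 [566.313 -11.787  56.651] [ 0.007 -0.007  1.   ]
((569.7540893554688, 3.8470802307128906), (80.4054183959961, 34.78457260131836), 84.25819396972656)
[[548.427 -34.414]
 [583.037 -37.894]
 [591.081  42.108]
 [556.471  45.588]]
valve fix x,y,ztop -18.619403041763327 -42.182345135574344 56.65572173822834
tcp fix -19.93792350676579 -40.76441014367416 F fix -11.576361266070064 -5.767970518993783
```

View pics/s18c.png

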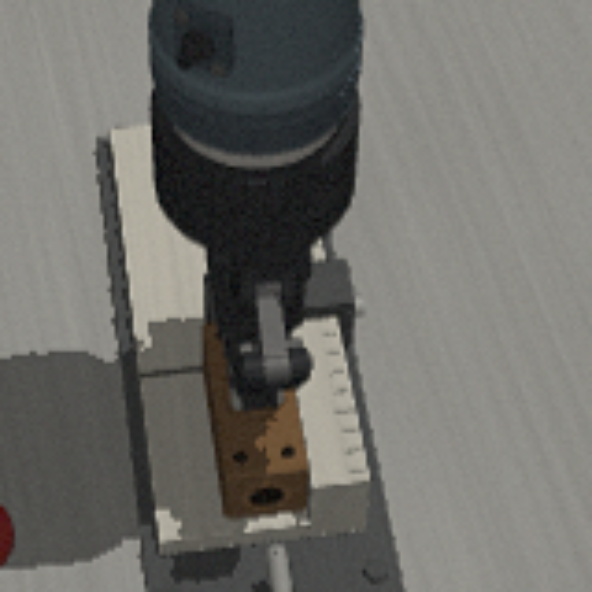

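Forces now read 11.6 N back, 19.6 N down and 5.8 N on the stop. I measure the end face and the stop face by the same method, to confirm the butting and the stop's position.

```bash
python3 -c "
from m import *
O=np.array([592.6,43.9]);yf=np.array([.1025,.9947]);xf=np.array([.9947,-.1025])
for nm in('s8','s15','s16','s17','s18'):
    f=np.load(f'pics/{nm}.npz');P=cloud('side',f['d']);X=(P[...,:2]-O)@xf;Y=(P[...,:2]-O)@yf;Z=P[...,2]
    hs=cv2.cvtColor(f['p'],cv2.COLOR_RGB2HSV);br=(hs[...,0]>5)&(hs[...,0]<22)&(hs[...,1]>100)
    m=br&(X>-36)&(X<0)&(Z>26)&(Z<50)&(Y<-70)&(Y>-95); m2=(X>3)&(X<24)&(Z>52.5)&(Z<57)&(Y>-15)&(Y<15)
    m3=(X>0)&(X<26)&(abs(Z-58.5)<2.5)&(Y>-15)&(Y<40)
    m4=br&(Y>-78)&(Y<-55)&(X<-30)&(X>-45)&(Z>26)&(Z<50)
    print(nm,'end',m.sum(),np.median(Y[m]) if m.any() else 0,'stopface',m2.sum(),np.median(Y[m2]),'saddle top y',m3.sum(),np.percentile(Y[m3],[2,5,50]),'frontface x',m4.sum(),np.median(X[m4]) if m4.any() else 0)
"
```

```text
s8 end 0 0 stopface 29 -1.0033004165541122 saddle top y 127 [-2.2 -1.8  5.1] frontface x 0 0
s15 end 132 -80.91375173812614 stopface 25 -0.9444501328124543 saddle top y 104 [-1.9 -1.4  6.7] frontface x 7 -37.50700387228422
s16 end 135 -80.90250800750545 stopface 19 -0.4155829810913303 saddle top y 107 [-1.1 -0.8  7.2] frontface x 9 -37.48671766200953
s17 end 143 -80.9409382533852 stopface 21 -1.0401999161081352 saddle top y 101 [-1.4 -1.3  7.9] frontface x 10 -36.780683938739934
s18 end 141 -80.86497462523376 stopface 19 -1.066581908771705 saddle top y 98 [-1.5 -1.1  7.5] frontface x 8 -36.47689358332862
```

The end face is at −80.9 and the stop face at −1.0, so the 80 mm block is butted. The block's front face is at −36.5, so it is on the fence. I hold briefly, then hand in.

arm_command --series '[{"jaw":12,"tx":0,"ty":-0.3,"tz":0,"wx":0,"wy":0,"wz":0},{"jaw":12,"tx":0,"ty":-0.3,"tz":0,"wx":0,"wy":0,"wz":0},{"jaw":12,"tx":0,"ty":-0.3,"tz":0,"wx":0,"wy":0,"wz":0},{"jaw":12,"tx":0,"ty":-0.3,"tz":0,"wx":0,"wy":0,"wz":0},{"jaw":12,"tx":0,"ty":-0.3,"tz":0,"wx":0,"wy":0,"wz":0},{"jaw":12,"tx":0,"ty":-0.3,"tz":0,"wx":0,"wy":0,"wz":0}]' --newtons 100

```text
time_s: 15.7
eef_pos: [568.6, 5.4, 45.2]
tcp_rot: [[-0.004, 0.101, 0.995], [-0.001, 0.995, -0.101], [-1.0, -0.002, -0.004]]
contact_force: [-10.8, -3.0, 19.8]
width: 18.6
```

```bash
python3 -c "
from m import *
grab('side','s19');vfix('s19')
print(np.abs(get_state()['joint_vel']).max()); print(sign_off())"
```

```text
t 15.75 pos [568.6   5.4  45.2] F [-11.3  -4.   19.6] w 18.179194130801395 q [-0.1  0.5 -0.2  0.9 -0.  -0. ]
shift [ 5.2 -5.6 -2. ]
turn [ 0. -0.  0.]
360 [565.841 -11.499  56.723] [-0.016  0.001  1.   ]
((569.4469604492188, 4.0999603271484375), (81.0588150024414, 35.01121520996094), 84.48784637451172)
[[548.129 -34.561]
 [582.979 -37.924]
 [590.765  42.76 ]
 [555.915  46.123]]
valve fix x,y,ztop -18.95082437469485 -41.96228601654053 56.724776808589326
tcp fix -19.972626313560387 -40.76732102725884 F fix -10.777425679325805 -5.178178686127336
0.0010152664389462855
the job is handed in; nothing more can be done
None
```

The job is handed in at 15.75 s, with the valve still held against bed, fence and stop. I slid the stop to the scribed line, then carried the small bronze valve by its knob and laid it on the bed along the fence. I butted it against the stop and held it with a diagonal push.

**Last checks**
- **Stop:** its face measured about 0.4 mm from the line, within the 4 mm allowed.
- **Butting:** the valve's far end sat 80 mm from the stop face, so the 80 mm block is against it.
- **Fence:** the valve's centre measured 18.5–19 mm in front of the fence, against 18 mm nominal.
- **Square and level:** both are within about 1° as measured.
- **Forces:** about 11 N back towards the fence, about 20 N down, and about 5 N on the stop, which slides at about 10 N. The arm was at rest.

**What disagreed**
- **Fingertips:** they sat about 23 mm above the reported TCP. The first grip therefore closed on top of the lug (about 4 N) and I repeated it lower.
- **Gripper width:** it read 12–13 mm on the 14 mm lug and about 18 mm on the 22 mm knob.
- **Valve's long-way position:** the box fit with the arm in view was 1–2 mm off the end-face measurement, and I trusted the end face.

I did not re-measure the seals, wiper ring and nut at the end. The arm came down only at the stop, the valve and the bed, and touched nothing else that I could see.

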